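# Load the soup and slide the meal tray to the next station

### The job

Stand the lidded black soup bowl upright inside the moulded ring on the meal tray, setting it down gently. Then push the tray carrier by its upright tab along the slide, in under the wire shelf, until it clicks home at the next station (the first spring roller) and stays there. Keep the soup upright, do not knock the shelf, and leave the beaker and the sauce jar where they stand.

Things in the scene. Friction and masses are not known exactly. Their poses are not given: they have to be found in the camera images.
- soup_bowl: Black soup bowl with its lid on, one rigid piece, 0.3 kg, 100 mm high, 102 mm wide at the rim (55 to 60 mm up), foot 62 mm wide. The lid slopes up to a cylindrical knob 40 mm wide, from 78 to 100 mm up: grip that from above. Origin at the centre of the underside, z up. Stands on the counter on the robot's side of the slide, to the left or right.
- beaker: White open beaker, 68 mm wide, 85 mm high, a bystander on the counter. Origin at the centre of the underside.
- sauce_jar: Amber jar with white cap, 52 mm wide, 70 mm high, a bystander on the counter. Origin at the centre of the underside.
- slide: The tray slide, fixed to the counter: two steel rails 790 mm long along its y axis, tops 34 mm up. Origin on the counter, midway between the rails. Its x axis points away from the robot, its -y axis (to the robot's right) is the way the carrier travels. Placed and turned (up to 0.12 rad) anew each time.
- carrier (a joint): Travel of the tray carrier along the slide's -y, in m: 0 at the upstream (left) end, 0.34 at the next station, 0.47 at the one after. Starts at 0 to 0.08. It stays on its rails and drags with about 1 N. At a station a spring roller snaps into a notch on its far edge: a brief peak of 10 to 20 N to click in or out; from within about 5 mm it centres itself when let go.
- tray_ring (a point): Centre of the moulded ring on the carrier's cream tray, on the tray's floor 45 mm above the counter. The ring is 84 mm inside, 5 mm high, 4 mm thick. The tray is 170 (x) by 250 (y) mm with a rim 55 mm above the counter; its centre is 15 mm nearer the robot and 45 mm downstream of this point. A lidded white dish (100 by 90 mm, top 89 mm up) is fixed on its downstream half.
- push_tab (a point): Point on the upright steel push tab at the carrier's trailing (upstream) end, at the corner nearest the robot. The tab is 30 mm wide along the slide's x and 8 mm thick along its y, from 37 to 107 mm above the counter; this point is on its middle, 92 mm up. Push on its upstream (+y) face, 4 mm from this point.
- tab_at_station (a point): Fixed point of the slide where push_tab is when the carrier is home at the next station. It is below the wire shelf, 25 mm in from the shelf's front edge and 61 mm in from its upstream end: the tool can only come in from the front, leaning back 30 to 50 degrees from vertical.
- notch (a point): Middle of the notch, between two upright steel pins 12 mm thick, on the carrier's far edge halfway along it.
- station (a point): Where the notch is when the carrier is home at the next station: at the first spring roller (black, 12 mm) in its steel bracket beside the far rail.
- shelf: Wire shelf above the downstream part of the slide, fixed to it, 235 (x) by 460 (y) mm, underside 225 mm above the counter, 8 mm thick, on two posts behind the slide; front and ends are open. Its frame is that of slide; some spare bowls stand on its far downstream corner.
- shelf_corner (a point): The corner of the wire shelf nearest the robot at its upstream end, on the underside. The front edge runs from here along the slide's -y, the upstream end along its +x.
Mind the look-alikes: they are no part of the job. What is shaped like the soup_bowl but green or yellow is not meant.

How it is judged:
On the way, in this order (a step that is already met when the one before it is completed fails the run):
1. the soup bowl stands in the tray's ring, let go, with the carrier still short of the shelf station (horizontal distance between soup_bowl and tray_ring below 0.013 m and angle between soup_bowl's own z axis and vertical below 0.1 rad and z of soup_bowl in the frame of tray_ring between -0.006 and 0.004 m and contact force between the fingers and soup_bowl below 0.1 N and value of joint carrier below 0.25 m), for 0.2 s.
2. the carrier is clicked home at the next station with the soup in its ring (value of joint carrier between 0.335 and 0.345 m and horizontal distance between soup_bowl and tray_ring below 0.013 m and angle between soup_bowl's own z axis and vertical below 0.1 rad and z of soup_bowl in the frame of tray_ring between -0.006 and 0.004 m), for 0.2 s.
At the end, for the whole second after the job is handed in: The carrier rests within 5 mm of the next station (joint 0.335 to 0.345), the soup bowl stands upright (within 0.1 rad) on the tray floor with its centre within 13 mm of the ring's centre, all at rest (all of step 2 and velocity of joint carrier between -0.01 and 0.01 m/s and linear speed of soup_bowl below 0.02 m/s); the robot touches nothing.
It fails at once if the soup bowl is tipped by more than 0.45 rad (angle between soup_bowl's own z axis and vertical above 0.45 rad).
It fails at once if the soup bowl is dropped (falls faster than 0.45 m/s with no finger on it) or slammed onto the tray (over 60 N) ((contact force between the fingers and soup_bowl below 0.1 N and linear speed of soup_bowl above 0.45 m/s) or contact force between soup_bowl and carrier above 60 N).
It fails at once if the robot knocks the shelf (over 15 N) (contact force between any of the arm, the fingers and shelf above 15 N).
It fails at once if the beaker or the sauce jar is moved by more than 30 mm or tipped (distance of any of beaker, sauce_jar from where it was at the start of the episode above 0.03 m or angle between any of beaker, sauce_jar's own z axis and vertical above 0.4 rad).
It also fails if it takes over 64 s, if anything falls off the work surface, if the arm or the gripper's body presses on something with over 40 N, if the wrist force passes 120 N, or if a joint passes its speed limit or range.

### The arm

A 7-joint arm with a two-finger parallel gripper is mounted at the origin on the work surface. World frame = base frame: x ahead of the robot, y to its left, z up, the work surface at z = 0. Lengths are in m, angles in rad, forces in N, time in s.
With the tool pointing down it reaches from about 0.35 to 0.775 m from the base axis. Payload 3.1 kg.
Tool frame: the origin (TCP) lies at the very end of the fingers, on their centre line; the grasp point (between the pads) lies 19 mm behind it; z points along the fingers, y is the direction in which the jaws open and shut (so a half turn about z gives the same grasp; the last joint's range is limited). The gripper opens to 85 mm and grips with 20 to 120 N. Pads are 22 mm wide; open, the fingers measure 114 mm over their backs; the gripper's body (76 mm by 85 mm) begins 54 mm behind the grasp point. The pads swing forward as they close: fully open they stand 13 mm farther back than shut.
Start: joints at [-1.187, 0.311, 0.014, 1.512, -0.004, 1.319, -0.027], TCP at [0.227, 0.501, 0.231] pointing down, gripper open.
Joint ranges: [-2.7, 2.7], [-0.3, 1.91], [-1.27, 1.3], [0.12, 2.57], [-1.44, 4.58], [0.2, 2.03], [-3.05, 3.05]. Speed limits (rad/s): [2.79, 2.79, 3.14, 3.14, 3.14, 3.14, 3.14].

### API

Orientations are given as a unit quaternion [w, x, y, z].
In Python, from workcell import robot gives the robot as it stands.
- The arm moves only by the tool jog_arm, never from a script. Its argument "moves" is a list of rows, each a list of 3 entries, a list of its own where there are three numbers: the turn, a rotation vector about the tool's x, y, z in rad, then the shift along the tool's x, y, z in m, then the finger opening in m, from 0 to 0.0854. In form: [[[rx, ry, rz], [dx, dy, dz], gripper], ...]. A call has 1 to 5 rows; each row shifts and turns the pose as measured when the row begins, along the tool's axes as they then stand; what a row does not reach is not made up. A row lasts 1/12 s, in which the tool goes at most 41.7 mm and 7.16 degrees, less where a joint would pass 70% of its speed; a pose out of reach is approached as far as the arm can. A call is refused whole if a number of a shift passes 0.0417 or a number of a turn 0.125, either way. A call with a gripper value outside its range is refused whole. The fingers move at their own pace and stop on an object; "newtons" is the grip in N (left out, the last holds). Time passes only in rows, so rows that do not move let the fingers close. It gives the time, the measured TCP pose, the force and the opening at its end, in the units of the state.
- robot.state(): the state, without advancing time (a new reading comes with each control period).
- robot.grab_frame(name): name is "side" or "top"; returns (picture, depth): 420x560x3 uint8, red, green, blue; 420x560 float32, m along the optical axis (not along the pixel's ray), 0 where there is no reading.
- robot.camera_params(name): a dict with "camera_matrix" (3x3 intrinsics, pixels), "R" (3x3) and "t" (3): a world point X has camera coordinates R X + t. Camera axes: x right, y down, z forward; pixel columns grow to the right and rows downward; lengths in m; the calibration is good to about 2 mm. A picture is of the moment at which its call begins. camera_params takes no time and is no camera call.
- robot.job_done(): hands the job in, once; it reports no verdict.
The state is a dict: "clock": time; "joints": joint angles; "joint_velocities": joint speeds; "joint_torque": joint torques, N m; "ee_pos": TCP position; "tool_rot": TCP orientation; "contact_force": force on the tool from outside, world axes, zero at the start; "torque": the same for the moment, N m; "width": opening from 0.0 (shut) to 1.0 (fully open).
Only numpy, scipy, OpenCV 4.12 (cv2) and the standard library are available. Lean on these libraries where they do the work, as an engineer would, in place of code of your own. Each camera call takes 0.05 s, during which the arm holds its last target. There are 200 camera calls.

## Working session

There is one attempt and no reset: what is moved stays moved. The work goes in short steps, Python scripts to look and compute and a tool call to move; the robot and the scene stay as the last step left them, time stands still between calls to the robot, and variables do not carry over. Pictures are saved under pics/ and viewed, about 8 in all and at most 12, crops included, and the job is handed in when it is done.

Besides the shell and the picture viewer there is one more tool, called after "Emit:" by a JSON object that holds its "op" and its "data", one argument or row to a line. jog_arm: Moves the arm, as the interface text tells. Its arguments: {"type":"object","properties":{"moves":{"type":"array"},"newtons":{"type":"number"}},"required":["moves"]}

```bash
mkdir -p pics; ls
python3 - <<'E'
from workcell import robot
import cv2, numpy as np
for n in ("side","top"):
    p,d=robot.grab_frame(n); np.savez(f"pics/{n}0.npz",p=p,d=d)
    cv2.imwrite(f"pics/{n}0.png",p[:,:,::-1])
    c=robot.camera_params(n); print(n,np.round(c["camera_matrix"],1).tolist(),np.round(c["R"],4).tolist(),np.round(c["t"],4).tolist())
print(robot.state())
E
```

```text
pics
side [[476.3, 0.0, 282.8], [0.0, 476.3, 210.5], [0.0, 0.0, 1.0]] [[-0.9806, -0.1948, -0.0204], [-0.1145, 0.6551, -0.7469], [0.1588, -0.7301, -0.6647]] [0.5053, 0.1045, 1.389]
top [[437.3, 0.0, 281.6], [0.0, 437.3, 204.8], [0.0, 0.0, 1.0]] [[0.0109, -0.9995, -0.0286], [-0.991, -0.007, -0.1334], [0.1331, 0.0298, -0.9906]] [0.0974, 0.4852, 1.0087]
{'clock': 0.1, 'joints': array([-1.18670224,  0.31167985,  0.01399059,  1.51290545, -0.00439957,
        1.31918534, -0.02721362]), 'joint_velocities': array([ 0.00014728, -0.00341501, -0.00048977, -0.00370075, -0.00094442,
       -0.00133676, -0.00041672]), 'joint_torque': array([ 4.73874989e-04, -3.80850255e+01,  1.46757290e-01, -2.31240356e+01,
        1.24778424e-02,  8.07805394e-03, -9.73571474e-06]), 'ee_pos': array([0.22689117, 0.50030274, 0.23030741]), 'tool_rot': array([-1.82664585e-04,  2.11260413e-01,  9.77429223e-01, -1.05797707e-03]), 'contact_force': array([ 0.55877887, -0.39687976,  0.09401135]), 'torque': array([-0.03777745, -0.02091693, -0.03253208]), 'width': 1.0015496303039975}
```

View pics/side0.png

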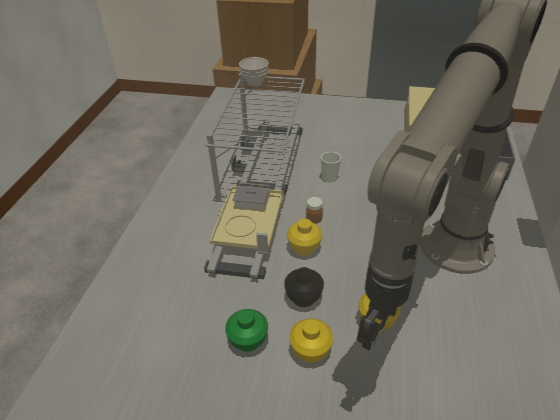

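View pics/top0.png

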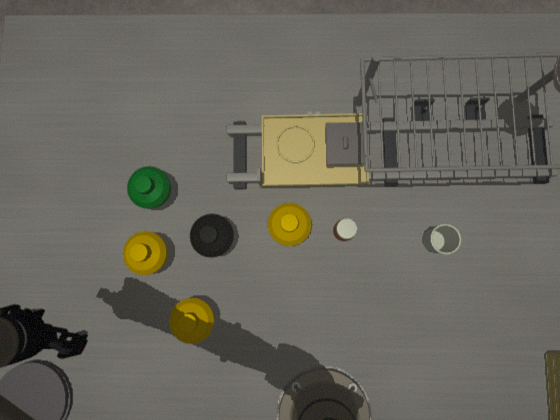

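The side view shows the black bowl at (304,287) and the tray ring at (240,226). In the top view the black bowl is at (212,235), the ring at (296,145) and the tab near (263,182).

Candidates in the top view:
- black (212,235)
- green (149,187)
- yellow (145,253), (289,224) and (191,320)

I choose the black one and will check it in a close crop.

```bash
cat > h.py <<'E'
import numpy as np, cv2
from workcell import robot
def cam(n):
    c=robot.camera_params(n); return np.array(c["camera_matrix"]),np.array(c["R"]),np.array(c["t"])
def ray(n,uv,z):
    K,R,t=cam(n); d=R.T@np.linalg.solve(K,np.array([uv[0],uv[1],1.])); o=-R.T@t
    return o+d*(z-o[2])/d[2]
def proj(n,X):
    K,R,t=cam(n); p=K@(R@np.asarray(X,float)+t); return p[:2]/p[2]
def cloud(n,d):
    K,R,t=cam(n); v,u=np.mgrid[:d.shape[0],:d.shape[1]]
    P=np.stack([(u-K[0,2])/K[0,0]*d,(v-K[1,2])/K[1,1]*d,d],-1)
    P=(P-t)@R; P[d<=0]=np.nan; return P
E
python3 - <<'E'
from h import *
S={n:np.load(f"pics/{n}0.npz") for n in("side","top")}
C={n:cloud(n,S[n]["d"]) for n in S}
H={n:cv2.cvtColor(S[n]["p"],cv2.COLOR_RGB2HSV) for n in S}
# bowl knob: points above 92mm around the black bowl
for n,(u,v) in (("top",(212,235)),("side",(304,280))):
    P=C[n][v-30:v+30,u-30:u+30].reshape(-1,3)
    k=P[P[:,2]>0.092]; c=cv2.minEnclosingCircle(k[:,:2].astype(np.float32)); print(n,"knob",len(k),c,np.median(k[:,2]))
    b=P[(P[:,2]>0.03)]; print("  all",cv2.minEnclosingCircle(b[:,:2].astype(np.float32)))
# cream tray
for n in S:
    h=H[n]; m=((h[...,0]>18)&(h[...,0]<32)&(h[...,1]>50)&(h[...,1]<190)&(h[...,2]>110)).astype(np.uint8)
    N,l,st,ce=cv2.connectedComponentsWithStats(m)
    for i in range(1,N):
        if st[i,4]>300: print(n,st[i],ce[i].round())
    np.save(f"pics/l_{n}.npy",l)
# tab: points z .095-.115 
for n in S:
    P=C[n]; m=(P[...,2]>0.098)&(P[...,2]<0.113); 
    N,l,st,ce=cv2.connectedComponentsWithStats(m.astype(np.uint8))
    for i in range(1,N):
        if st[i,4]>8:
            q=P[l==i]; print(n,"z~.105",st[i],q.mean(0).round(3),q.min(0).round(3),q.max(0).round(3))
a=cv2.resize(S["top"]["p"][100:260,180:440],None,fx=3,fy=3,interpolation=cv2.INTER_CUBIC)
cv2.imwrite("pics/c1.png",a[:,:,::-1])
a=cv2.resize(S["side"]["p"][150:310,190:340],None,fx=3.7,fy=3.7,interpolation=cv2.INTER_CUBIC)
cv2.imwrite("pics/c2.png",a[:,:,::-1])
E
```

```text
top knob 260 ((0.4097004234790802, 0.2636446952819824), 0.020265258848667145) 0.10043563356626017
  all ((0.40974706411361694, 0.26365402340888977), 0.05108344182372093)
side knob 182 ((0.408283531665802, 0.2640485167503357), 0.02160651609301567) 0.09954883546870967
  all ((0.4196321368217468, 0.21850936114788055), 0.09818912297487259)
side [408  86  27  40 581] [417. 101.]
side [ 210  186   73   63 2493] [245. 222.]
side [286 218  37  29 788] [304. 233.]
top [ 261  113   98   73 5282] [301. 151.]
side z~.105 [  0   0  46  28 150] [ 2.257 -1.326  0.106] [ 2.238 -1.542  0.098] [ 2.275 -1.124  0.113]
side z~.105 [297   0  11  24  33] [ 0.715 -1.548  0.106] [ 0.711 -1.741  0.098] [ 0.719 -1.366  0.113]
side z~.105 [219  28  76   8 233] [ 0.889 -1.238  0.106] [ 0.709 -1.285  0.098] [ 1.088 -1.219  0.113]
side z~.105 [371  44  83   9 253] [ 0.137 -1.15   0.105] [-0.042 -1.167  0.098] [ 0.325 -1.133  0.113]
side z~.105 [242 109   4   4  14] [ 0.759 -0.478  0.106] [ 0.751 -0.484  0.099] [ 0.766 -0.471  0.112]
side z~.105 [212 171   6   7  24] [ 0.747 -0.082  0.105] [ 0.741 -0.093  0.098] [ 
[... 745 characters left out ...]
.53  0.148 0.098] [0.559 0.156 0.11 ]
top z~.105 [134 175  17  18 219] [0.522 0.417 0.101] [0.503 0.397 0.098] [0.542 0.436 0.106]
top z~.105 [280 213  18  18 223] [0.438 0.084 0.101] [0.419 0.065 0.098] [0.457 0.103 0.105]
top z~.105 [199 225  18  18 222] [0.409 0.263 0.101] [0.391 0.245 0.098] [0.429 0.283 0.106]
top z~.105 [130 243  18  18 238] [0.368 0.417 0.101] [0.35  0.398 0.098] [0.388 0.436 0.105]
top z~.105 [178 313  18  19 250] [0.217 0.302 0.101] [0.199 0.284 0.098] [0.237 0.322 0.105]
top z~.105 [299 399  52  21 183] [0.052 0.009 0.103] [ 0.024 -0.048  0.098] [0.066 0.058 0.113]
top z~.105 [352 414   3   6   9] [ 0.031 -0.054  0.1  ] [ 0.026 -0.056  0.098] [ 0.035 -0.052  0.103]
```

View pics/c1.png

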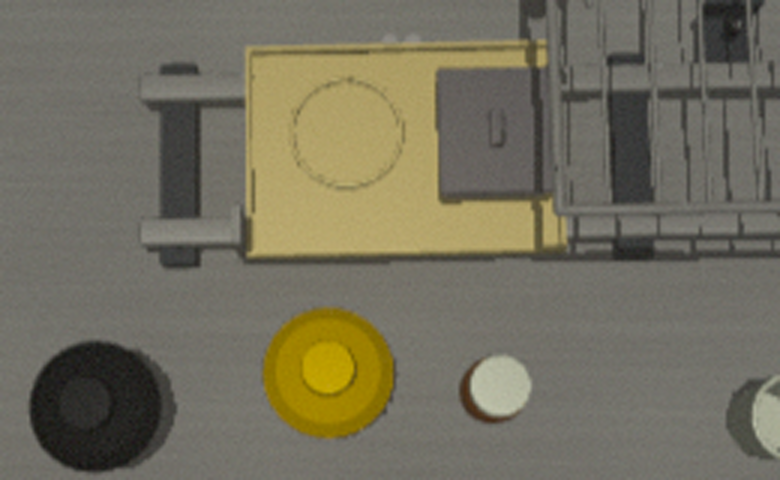

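View pics/c2.png

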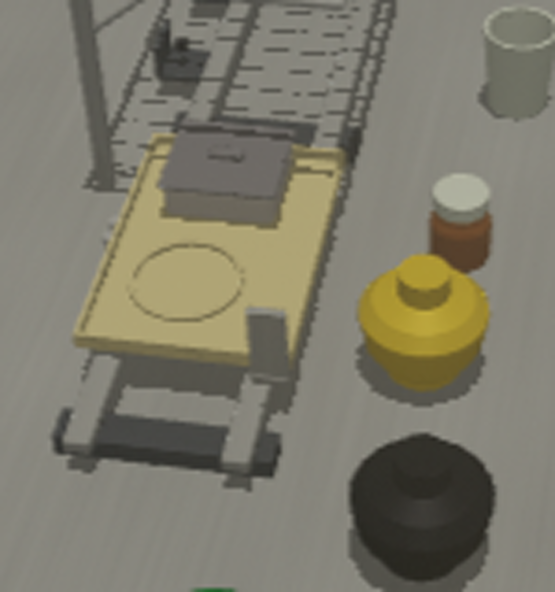

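The crops confirm it: the black bowl is solid black with a knob, and the tab stands at side (262,243) beside the cream tray. Next I measure the ring, slide yaw and shelf corner.

Run:
```python
from h import *
S={n:np.load(f"pics/{n}0.npz") for n in("side","top")}
C={n:cloud(n,S[n]["d"]) for n in S}
# shelf edge points: z .215-.24
for n in S:
    P=C[n]; m=(P[...,2]>0.215)&(P[...,2]<0.245)&(P[...,1]<0.1)&(P[...,1]>-.6)&(P[...,0]>.45)&(P[...,0]<.9)
    q=P[m]; print(n,len(q),q.min(0),q.max(0),q.mean(0))
    # front edge
    ys=np.arange(q[:,1].min()+.02,q[:,1].max()-.01,.01); f=[]
    for y in ys:
        s=q[abs(q[:,1]-y)<.005]
        if len(s): f.append(s[s[:,0].argmin()][:2])
    f=np.array(f,np.float32); vx,vy,x0,y0=cv2.fitLine(f,cv2.DIST_HUBER,0,.01,.01).ravel()
    print(" front dx/dy",vx/vy,"x at y=-.2",x0+vx/vy*(-.2-y0))
    xs=np.arange(q[:,0].min()+.02,q[:,0].max()-.03,.01);f=[]
    for x in xs:
        s=q[abs(q[:,0]-x)<.005]
        if len(s): f.append(s[s[:,1].argmax()][:2])
    f=np.array(f,np.float32); vx,vy,x0,y0=cv2.fitLine(f,cv2.DIST_HUBER,0,.01,.01).ravel()
    print(" upstream dy/dx",vy/vx,"y at x=.55,.7",y0+vy/vx*(.55-x0),y0+vy/vx*(.7-x0))
# tray contour, top, rim z=.055
l=np.load("pics/l_top.npy"); lab=l[160,300]; m=(l==lab).astype(np.uint8)
P=np.array([ray("top",(u,v),.055)[:2] for v,u in np.argwhere(m)])
def edge(P,ax,lo,hi,fn,k):
    f=[]
    for a in np.arange(lo,hi,.008):
        s=P[abs(P[:,ax]-a)<.004]
        if len(s): f.append(s[fn(s[:,1-ax])])
    f=np.array(f,np.float32); vx,vy,x0,y0=cv2.fitLine(f,cv2.DIST_HUBER,0,.01,.01).ravel(); print(k,"dir",vx,vy,"pt",x0,y0)
print("tray bbox",P.min(0),P.max(0))
edge(P,1,-.03,.13,np.argmin,"near"); edge(P,1,-.03,.13,np.argmax,"far"); edge(P,0,.57,.68,np.argmax,"upstream")
# ring: dark line pixels
for n,(u,v) in(("top",(296,144)),("side",(240.5,226))):
    g=cv2.cvtColor(S[n]["p"],cv2.COLOR_RGB2GRAY); x0,y0=int(u)-24,int(v)-24
    sub=g[y0:y0+48,x0:x0+48]; bh=cv2.morphologyEx(sub,cv2.MORPH_BLACKHAT,np.ones((5,5)))
    Q=[ray(n,(x0+b,y0+a),.048)[:2] for a,b in np.argwhere(bh>12)]
    c0=ray(n,(u,v),.048)[:2]; Q=np.array(Q); r=np.linalg.norm(Q-c0,axis=1); Q=Q[(r>.034)&(r<.054)]
    for _ in range(4):
        A=np.c_[2*Q,np.ones(len(Q))]; s=np.linalg.lstsq(A,(Q**2).sum(1),rcond=None)[0]; R=np.sqrt(s[2]+s[:2]@s[:2]); e=abs(np.linalg.norm(Q-s[:2],axis=1)-R); Q=Q[e<.005]
    print(n,"ring guess",c0,"fit",s[:2],R,len(Q))
for n in S:
    P=C[n]; m=(P[...,2]>0.075)&(P[...,2]<0.113)&(abs(P[...,0]-.543)<.03)&(abs(P[...,1]-.152)<.02)
    q=P[m]; print(n,"tab",len(q),q.min(0),q.max(0)); t=q[q[:,2]>.103]; print("  top",t.min(0),t.max(0),t.mean(0))
    P=C[n]; m=(P[...,2]>0.086)&(P[...,2]<0.092)&(abs(P[...,0]-.63)<.08)&(abs(P[...,1]+.0)<.1); q=P[m]; print("  dish",len(q),q.min(0),q.max(0),np.median(q,0))
```

```text
side 1690 [ 0.52417323 -0.52315387  0.21525316] [ 0.76930869 -0.05353555  0.24498099] [ 0.6449607  -0.25724221  0.2309506 ]
 front dx/dy -0.030010363 x at y=-.2 0.5278526
 upstream dy/dx 0.022502955 y at x=.55,.7 -0.06038136 -0.05700592
top 4493 [ 0.52477803 -0.45241731  0.21529523] [ 0.76868141 -0.05805151  0.244191  ] [ 0.64573063 -0.23926142  0.23117464]
 front dx/dy -0.023951774 x at y=-.2 0.52793026
 upstream dy/dx 0.02501646 y at x=.55,.7 -0.06338889 -0.05963642Traceback (most recent call last):
  File "<stdin>", line 23, in <module>
  File "h.py", line 6, in ray
    K,R,t=cam(n); d=R.T@np.linalg.solve(K,np.array([uv[0],uv[1],1.])); o=-R.T@t
          ~~~^^^
  File "h.py", line 4, in cam
    c=robot.camera_params(n); return np.array(c["camera_matrix"]),np.array(c["R"]),np.array(c["t"])
ValueError: time passes only in moves, steps and waits
```

```bash
sed -i 's/^def cam/from functools import lru_cache\n@lru_cache(None)\ndef cam/' h.py
python3 - <<'E'
from h import *
S={n:np.load(f"pics/{n}0.npz") for n in("side","top")}
C={n:cloud(n,S[n]["d"]) for n in S}
l=np.load("pics/l_top.npy"); lab=l[160,300]; m=(l==lab).astype(np.uint8)
P=np.array([ray("top",(u,v),.055)[:2] for v,u in np.argwhere(m)])
def edge(P,ax,lo,hi,fn,k):
    f=[]
    for a in np.arange(lo,hi,.008):
        s=P[abs(P[:,ax]-a)<.004]
        if len(s): f.append(s[fn(s[:,1-ax])])
    f=np.array(f,np.float32); vx,vy,x0,y0=cv2.fitLine(f,cv2.DIST_HUBER,0,.01,.01).ravel(); print(k,"dir",vx,vy,"pt",x0,y0)
print("tray bbox",P.min(0),P.max(0))
edge(P,1,-.03,.13,np.argmin,"near"); edge(P,1,-.03,.13,np.argmax,"far"); edge(P,0,.57,.68,np.argmax,"upstream")
for n,(u,v) in(("top",(296,144)),("side",(240.5,226))):
    g=cv2.cvtColor(S[n]["p"],cv2.COLOR_RGB2GRAY); x0,y0=int(u)-24,int(v)-24
    sub=g[y0:y0+48,x0:x0+48]; bh=cv2.morphologyEx(sub,cv2.MORPH_BLACKHAT,np.ones((5,5)))
    Q=[ray(n,(x0+b,y0+a),.048)[:2] for a,b in np.argwhere(bh>12)]
    c0=ray(n,(u,v),.048)[:2]; Q=np.array(Q); r=np.linalg.norm(Q-c0,axis=1); Q=Q[(r>.034)&(r<.054)]
    for _ in range(4):
        A=np.c_[2*Q,np.ones(len(Q))]; s=np.linalg.lstsq(A,(Q**2).sum(1),rcond=None)[0]; R=np.sqrt(s[2]+s[:2]@s[:2]); e=abs(np.linalg.norm(Q-s[:2],axis=1)-R); Q=Q[e<.005]
    print(n,"ring guess",c0,"fit",s[:2],R,len(Q))
for n in S:
    P=C[n]; m=(P[...,2]>0.075)&(P[...,2]<0.113)&(abs(P[...,0]-.543)<.03)&(abs(P[...,1]-.152)<.02)
    q=P[m]; print(n,"tab",len(q),q.min(0),q.max(0)); t=q[q[:,2]>.103]; print("  top",t.min(0),t.max(0),t.mean(0))
    m=(P[...,2]>0.086)&(P[...,2]<0.092)&(abs(P[...,0]-.63)<.08)&(abs(P[...,1]+.0)<.1); q=P[m]; print("  dish",len(q),q.min(0),q.max(0),np.median(q,0))
E
```

```text
tray bbox [ 0.52828726 -0.07736051] [0.70438132 0.15295902]
near dir 0.005674765 -0.9999839 pt 0.5312849 0.040664036
far dir 0.022994474 -0.9997356 pt 0.7015674 0.024205416
upstream dir 0.9997077 0.024178 pt 0.6249405 0.1496612
top ring guess [0.62967972 0.06845339] fit [0.62861708 0.07036252] 0.043676792260229885 190
side ring guess [0.62649343 0.07454972] fit [0.62818453 0.07347131] 0.04393516627422879 99
side tab 111 [0.527549   0.14881644 0.07509055] [0.55837281 0.16024322 0.10874629]
  top [0.52793145 0.14947464 0.10378719] [0.55694392 0.15999934 0.10874629] [0.54264102 0.1547556  0.10648816]
  dish 64 [ 0.57712172 -0.07884931  0.08600462] [0.6668901  0.00438953 0.09093605] [ 0.61612682 -0.03807788  0.08716363]
top tab 69 [0.52922232 0.14842845 0.07539338] [0.55852236 0.15610488 0.10997903]
  top [0.52964394 0.14842845 0.1030051 ] [0.55820194 0.15603453 0.10997903] [0.54317539 0.15233346 0.10665358]
  dish 140 [ 0.577034   -0.08488599  0.08600479] [ 6.71424368e-01 -3.56522144e-04  9.15561581e-02] [ 0.62417442 -0.04354373  0.08684291]
```

Ring at about (0.629, 0.071), yaw about 0.024, shelf corner about (0.524, -0.061), tab (0.543, 0.153). That puts the carrier at about 0.066 and tab_at_station at about (0.5505, -0.121). Now a small planner for jog rows.

```bash
cat >> h.py <<'E'
from scipy.spatial.transform import Rotation as Ro
def tool(a,t=0):
    c,s,C,S=np.cos(a),np.sin(a),np.cos(t),np.sin(t)
    y=np.array([c*C,s*C,S]); z=np.array([c*S,s*S,-C]); return Ro.from_matrix(np.c_[np.cross(y,z),y,z])
def plan(*wps,st=None):
    """wps: (pos,a,t,n). prints rows in tool axes"""
    st=st or robot.state(); w,x,y,z=st["tool_rot"]; p=np.array(st["ee_pos"]); R=Ro.from_quat([x,y,z,w])
    print("at",p.round(4),"F",st["contact_force"].round(1),"w",round(st["width"],3),"clk",round(st["clock"],2))
    for P,a,t,n in wps:
        T=tool(a,t); rv=(R.inv()*T).as_rotvec()/n; dp=(np.array(P)-p)/n
        for i in range(n):
            print("[",np.round(rv,3).tolist(),",",np.round(R.inv().apply(dp),4).tolist(),"]"); R=R*Ro.from_rotvec(rv); p=p+dp
E
python3 -c "
from h import *
plan(((.409,.264,.15),.573,0,10),((.409,.264,.079),.573,0,4))"
```

```text
at [0.2269 0.5003 0.2303] F [ 0.6 -0.4  0.1] w 1.002 clk 0.1
[ [-0.0, 0.0, 0.057] , [-0.0263, -0.014, 0.0081] ]
[ [-0.0, 0.0, 0.057] , [-0.0271, -0.0125, 0.0081] ]
[ [-0.0, 0.0, 0.057] , [-0.0278, -0.0109, 0.0081] ]
[ [-0.0, 0.0, 0.057] , [-0.0283, -0.0093, 0.0081] ]
[ [-0.0, 0.0, 0.057] , [-0.0288, -0.0076, 0.008] ]
[ [-0.0, 0.0, 0.057] , [-0.0292, -0.006, 0.008] ]
[ [-0.0, 0.0, 0.057] , [-0.0295, -0.0043, 0.008] ]
[ [-0.0, 0.0, 0.057] , [-0.0297, -0.0026, 0.008] ]
[ [-0.0, 0.0, 0.057] , [-0.0298, -0.0009, 0.008] ]
[ [-0.0, 0.0, 0.057] , [-0.0298, 0.0008, 0.008] ]
[ [0.0, -0.0, -0.0] , [-0.0, 0.0, 0.0178] ]
[ [0.0, -0.0, -0.0] , [-0.0, 0.0, 0.0178] ]
[ [0.0, -0.0, -0.0] , [-0.0, 0.0, 0.0178] ]
[ [0.0, -0.0, -0.0] , [-0.0, 0.0, 0.0178] ]
```

Emit:
{"op": "jog_arm", "data": {
  "moves": [
    [[0,0,0.057],[-0.026,-0.014,0.008],0.085],
    [[0,0,0.057],[-0.027,-0.012,0.008],0.085],
    [[0,0,0.057],[-0.028,-0.011,0.008],0.085],
    [[0,0,0.057],[-0.028,-0.009,0.008],0.085],
    [[0,0,0.057],[-0.029,-0.008,0.008],0.085]
  ]
}}

```text
clock: 0.52
ee_pos: [0.3121, 0.3868, 0.1872]
tool_rot: [-0.004, 0.344, 0.939, 0.0]
contact_force: [0.5, -0.3, -0.1]
width: 0.996
```

Emit:
{"op": "jog_arm", "data": {
  "moves": [
    [[0,0,0.057],[-0.029,-0.006,0.008],0.085],
    [[0,0,0.057],[-0.029,-0.004,0.008],0.085],
    [[0,0,0.057],[-0.03,-0.003,0.008],0.085],
    [[0,0,0.057],[-0.03,-0.001,0.008],0.085],
    [[0,0,0.057],[-0.03,0.001,0.008],0.085]
  ]
}}

```text
clock: 0.93
ee_pos: [0.4047, 0.2616, 0.1424]
tool_rot: [-0.004, 0.48, 0.877, -0.002]
contact_force: [1.2, 0.5, 0.5]
width: 0.994
```

```bash
python3 -c "
from h import *
plan(((.409,.264,.14),.573,0,2),((.409,.264,.0785),.573,0,4))"
```

```text
at [0.4047 0.2616 0.1424] F [1.2 0.5 0.5] w 0.994 clk 0.93
[ [-0.004, -0.003, -0.002] , [-0.0002, 0.0025, 0.0012] ]
[ [-0.004, -0.003, -0.002] , [-0.0002, 0.0025, 0.0012] ]
[ [0.0, 0.0, 0.0] , [0.0, -0.0, 0.0154] ]
[ [0.0, 0.0, 0.0] , [0.0, -0.0, 0.0154] ]
[ [0.0, 0.0, 0.0] , [0.0, -0.0, 0.0154] ]
[ [0.0, 0.0, 0.0] , [0.0, -0.0, 0.0154] ]
```

Emit:
{"op": "jog_arm", "data": {
  "moves": [
    [[-0.004,-0.003,0],[0,0.0025,0.001],0.085],
    [[-0.004,-0.003,0],[0,0.0025,0.001],0.085],
    [[0,0,0],[0,0,0.015],0.085],
    [[0,0,0],[0,0,0.015],0.085],
    [[0,0,0],[0,0,0.015],0.085]
  ]
}}

```text
clock: 1.35
ee_pos: [0.4152, 0.2563, 0.0942]
tool_rot: [0.003, 0.487, 0.873, 0.0]
contact_force: [0.5, -0.4, -0.2]
width: 0.995
```

```bash
python3 -c "
from h import *
plan(((.409,.264,.0785),.573,0,2))"
```

```text
at [0.4152 0.2563 0.0942] F [ 0.5 -0.4 -0.2] w 0.995 clk 1.35
[ [0.002, 0.003, -0.01] , [0.005, -0.0006, 0.0078] ]
[ [0.002, 0.003, -0.01] , [0.0049, -0.0006, 0.0079] ]
```

Emit:
{"op": "jog_arm", "data": {
  "moves": [
    [[0,0,0],[0,0,0],0.085],
    [[0,0,0],[0.01,-0.001,0],0.085],
    [[0,0,0],[0,0,0],0.085]
  ]
}}

```text
clock: 1.6
ee_pos: [0.4047, 0.2658, 0.0914]
tool_rot: [0.001, 0.485, 0.874, -0.003]
contact_force: [-0.6, 0.5, -1.0]
width: 0.997
```

```bash
python3 -c "
from h import *
plan(((.409,.264,.0785),.573,0,2))"
```

```text
at [0.4047 0.2658 0.0914] F [-0.6  0.5 -1. ] w 0.997 clk 1.6
[ [-0.002, 0.002, -0.008] , [-0.0019, 0.0014, 0.0065] ]
[ [-0.002, 0.002, -0.008] , [-0.0019, 0.0014, 0.0064] ]
```

Emit:
{"op": "jog_arm", "data": {
  "moves": [
    [[0,0,0],[-0.003,0.002,0.006],0.085],
    [[0,0,0],[0,0,0.005],0.085],
    [[0,0,0],[0,0,0],0.085],
    [[0,0,0],[0,0,0],0.085]
  ]
}}

```text
clock: 1.93
ee_pos: [0.4087, 0.2676, 0.082]
tool_rot: [0.002, 0.483, 0.876, -0.0]
contact_force: [-0.5, -0.8, -0.7]
width: 1.0
```

```bash
python3 -c "
from h import *
plan(((.409,.264,.0785),.573,0,1))"
```

```text
at [0.4087 0.2676 0.082 ] F [-0.5 -0.8 -0.7] w 1.0 clk 1.93
[ [0.001, 0.004, -0.01] , [-0.0032, -0.0017, 0.0035] ]
```

Emit:
{"op": "jog_arm", "data": {
  "moves": [
    [[0,0,0],[-0.003,-0.002,0.003],0.085],
    [[0,0,0],[0,0,0],0.085],
    [[0,0,0],[0,0,0],0.085]
  ]
}}

```text
clock: 2.18
ee_pos: [0.4093, 0.2636, 0.0792]
tool_rot: [0.002, 0.483, 0.876, 0.0]
contact_force: [-0.3, 0.3, -0.1]
width: 0.999
```

```bash
python3 -c "
from h import *
plan(((.409,.264,.0785),.573,0,1))
p,d=robot.grab_frame('side'); P=cloud('side',d)
for z0,z1 in((.093,.104),(.055,.075)):
  m=(P[...,2]>z0)&(P[...,2]<z1)&(np.hypot(P[...,0]-.409,P[...,1]-.264)<.05); print(z0,m.sum(),P[m].mean(0).round(4))
a=cv2.resize(p[210:330,240:400],None,fx=4,fy=4,interpolation=cv2.INTER_CUBIC); cv2.imwrite('pics/g1.png',a[:,:,::-1])
"
```

```text
at [0.4093 0.2636 0.0792] F [-0.3  0.3 -0.1] w 0.999 clk 2.18
[ [0.002, 0.004, -0.011] , [0.0005, -0.0, 0.0007] ]
0.093 192 [0.4053 0.2654 0.0995]
0.055 540 [0.4045 0.2832 0.0684]
```

View pics/g1.png

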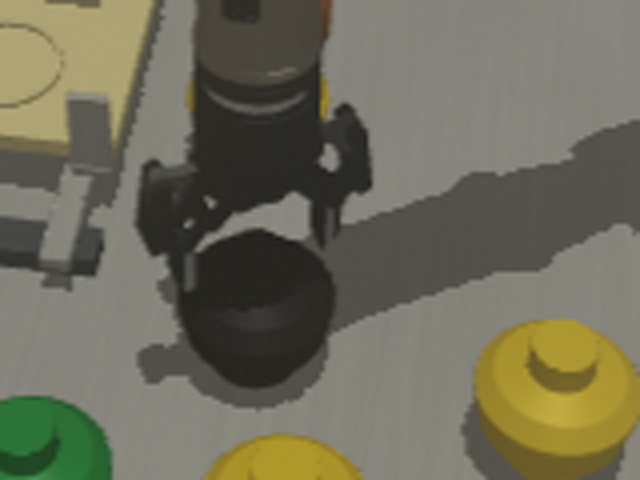

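The gripper straddles the black bowl, with its fingers on either side of the knob around crop (255,270). Closing.

Emit:
{"op": "jog_arm", "data": {
  "moves": [
    [[0,0,0],[0,0,0],0.045],
    [[0,0,0],[0,0,0],0.03],
    [[0,0,0],[0,0,0],0.03],
    [[0,0,0],[0,0,0],0.03],
    [[0,0,0],[0,0,0],0.03]
  ],
  "newtons": 40
}}

```text
clock: 2.65
ee_pos: [0.4094, 0.2628, 0.0797]
tool_rot: [0.002, 0.484, 0.875, -0.0]
contact_force: [0.6, -0.4, -0.4]
width: 0.449
```

Emit:
{"op": "jog_arm", "data": {
  "moves": [
    [[0,0,0],[0,0,0],0.03],
    [[0,0,0],[0,0,0],0.03],
    [[0,0,0],[0,0,-0.005],0.03],
    [[0,0,0],[0,0,-0.008],0.03],
    [[0,0,0],[0,0,0],0.03]
  ]
}}

```text
clock: 3.07
ee_pos: [0.4075, 0.2618, 0.0918]
tool_rot: [0.001, 0.484, 0.875, -0.002]
contact_force: [-0.1, 1.3, -3.8]
width: 0.454
```

```bash
python3 -c "
from h import *
plan(((.409,.264,.18),.573,0,4),((.629,.071,.17),.15,0,14))"
```

```text
at [0.4075 0.2618 0.0918] F [-0.1  1.3 -3.8] w 0.454 clk 3.07
[ [-0.001, 0.001, -0.003] , [0.0002, 0.0005, -0.022] ]
[ [-0.001, 0.001, -0.003] , [0.0002, 0.0006, -0.022] ]
[ [-0.001, 0.001, -0.003] , [0.0002, 0.0006, -0.022] ]
[ [-0.001, 0.001, -0.003] , [0.0002, 0.0006, -0.022] ]
[ [-0.0, -0.0, 0.03] , [-0.0201, 0.0057, 0.0007] ]
[ [-0.0, -0.0, 0.03] , [-0.0199, 0.0063, 0.0007] ]
[ [-0.0, -0.0, 0.03] , [-0.0197, 0.0069, 0.0007] ]
[ [-0.0, -0.0, 0.03] , [-0.0195, 0.0075, 0.0007] ]
[ [-0.0, -0.0, 0.03] , [-0.0193, 0.0081, 0.0007] ]
[ [-0.0, -0.0, 0.03] , [-0.019, 0.0087, 0.0007] ]
[ [-0.0, -0.0, 0.03] , [-0.0187, 0.0093, 0.0007] ]
[ [-0.0, -0.0, 0.03] , [-0.0185, 0.0098, 0.0007] ]
[ [-0.0, -0.0, 0.03] , [-0.0181, 0.0104, 0.0007] ]
[ [-0.0, -0.0, 0.03] , [-0.0178, 0.0109, 0.0007] ]
[ [-0.0, -0.0, 0.03] , [-0.0175, 0.0115, 0.0007] ]
[ [-0.0, -0.0, 0.03] , [-0.0171, 0.012, 0.0007] ]
[ [-0.0, -0.0, 0.03] , [-0.0168, 0.0125, 0.0007] ]
[ [-0.0, -0.0, 0.03] , [-0.0164, 0.013, 0.0007] ]
```

Emit:
{"op": "jog_arm", "data": {
  "moves": [
    [[0,0,0],[0,0,-0.022],0.03],
    [[0,0,0],[0,0,-0.025],0.03],
    [[0,0,0],[0,0,-0.025],0.03],
    [[0,0,0],[0,0,-0.025],0.03],
    [[0,0,0],[0,0,-0.02],0.03]
  ],
  "newtons": 60
}}

```text
clock: 3.48
ee_pos: [0.4017, 0.2588, 0.2066]
tool_rot: [-0.003, 0.484, 0.875, -0.011]
contact_force: [0.7, 0.4, -4.5]
width: 0.445
```

Emit:
{"op": "jog_arm", "data": {
  "moves": [
    [[0,0,0.03],[-0.012,0.004,0],0.03],
    [[0,0,0.03],[-0.02,0.006,0],0.03],
    [[0,0,0.03],[-0.02,0.007,0],0.03],
    [[0,0,0.03],[-0.02,0.007,0],0.03],
    [[0,0,0.03],[-0.019,0.008,0],0.03]
  ]
}}

```text
clock: 3.9
ee_pos: [0.4752, 0.1964, 0.2079]
tool_rot: [-0.002, 0.547, 0.837, -0.007]
contact_force: [0.6, 0.6, -2.6]
width: 0.443
```

```bash
python3 -c "
from h import *
plan(((.629,.071,.21),.15,0,10))"
```

```text
at [0.4752 0.1964 0.2079] F [ 0.6  0.6 -2.6] w 0.443 clk 3.9
[ [-0.001, 0.001, 0.026] , [-0.0177, 0.0091, -0.0003] ]
[ [-0.001, 0.001, 0.026] , [-0.0174, 0.0095, -0.0003] ]
[ [-0.001, 0.001, 0.026] , [-0.0172, 0.01, -0.0002] ]
[ [-0.001, 0.001, 0.026] , [-0.0169, 0.0104, -0.0002] ]
[ [-0.001, 0.001, 0.026] , [-0.0166, 0.0109, -0.0002] ]
[ [-0.001, 0.001, 0.026] , [-0.0163, 0.0113, -0.0002] ]
[ [-0.001, 0.001, 0.026] , [-0.016, 0.0117, -0.0002] ]
[ [-0.001, 0.001, 0.026] , [-0.0157, 0.0121, -0.0002] ]
[ [-0.001, 0.001, 0.026] , [-0.0154, 0.0125, -0.0002] ]
[ [-0.001, 0.001, 0.026] , [-0.015, 0.0129, -0.0002] ]
```

Emit:
{"op": "jog_arm", "data": {
  "moves": [
    [[0,0,0.026],[-0.018,0.009,-0.001],0.03],
    [[0,0,0.026],[-0.017,0.01,-0.001],0.03],
    [[0,0,0.026],[-0.017,0.01,-0.001],0.03],
    [[0,0,0.026],[-0.017,0.01,-0.001],0.03],
    [[0,0,0.026],[-0.017,0.011,-0.001],0.03]
  ]
}}

```text
clock: 4.32
ee_pos: [0.5542, 0.1216, 0.2034]
tool_rot: [-0.003, 0.608, 0.794, -0.014]
contact_force: [0.6, 0.3, -2.9]
width: 0.447
```

Emit:
{"op": "jog_arm", "data": {
  "moves": [
    [[0,0,0.026],[-0.016,0.011,0],0.03],
    [[0,0,0.026],[-0.016,0.012,0],0.03],
    [[0,0,0.026],[-0.013,0.01,0],0.03],
    [[0,0,0.015],[-0.007,0.005,0],0.03],
    [[0,0,0],[0,0,0],0.03]
  ]
}}

```text
clock: 4.73
ee_pos: [0.6062, 0.0638, 0.1931]
tool_rot: [-0.001, 0.653, 0.757, -0.022]
contact_force: [-0.6, -0.8, -3.3]
width: 0.443
```

```bash
python3 -c "
from h import *
plan(((.629,.071,.15),.15,0,4))"
```

```text
at [0.6062 0.0638 0.1931] F [-0.6 -0.8 -3.3] w 0.443 clk 4.73
[ [-0.009, 0.007, -0.001] , [0.0012, 0.0063, 0.0105] ]
[ [-0.009, 0.007, -0.001] , [0.0012, 0.0062, 0.0106] ]
[ [-0.009, 0.007, -0.001] , [0.0011, 0.0061, 0.0107] ]
[ [-0.009, 0.007, -0.001] , [0.001, 0.006, 0.0107] ]
```

Emit:
{"op": "jog_arm", "data": {
  "moves": [
    [[-0.01,0.008,0],[0.002,0.008,0.008],0.03],
    [[-0.01,0.008,0],[0.001,0.008,0.008],0.03],
    [[-0.01,0.008,0],[0.001,0.006,0.006],0.03],
    [[-0.007,0.005,0],[0,0.002,0.004],0.03],
    [[0,0,0],[0,0,0],0.03]
  ]
}}

```text
clock: 5.15
ee_pos: [0.6275, 0.0741, 0.1598]
tool_rot: [-0.003, 0.652, 0.758, 0.002]
contact_force: [-0.5, -0.6, -3.6]
width: 0.445
```

```bash
python3 -c "
from h import *
plan(((.629,.071,.15),.15,0,2))"
```

```text
at [0.6275 0.0741 0.1598] F [-0.5 -0.6 -3.6] w 0.445 clk 5.15
[ [-0.001, -0.004, 0.0] , [-0.0017, 0.0005, 0.0049] ]
[ [-0.001, -0.004, 0.0] , [-0.0017, 0.0005, 0.0049] ]
```

Emit:
{"op": "jog_arm", "data": {
  "moves": [
    [[0,0,0],[-0.003,0.001,0.001],0.03],
    [[0,0,0],[0,0,0],0.03],
    [[0,0,0],[0,0,0],0.03]
  ]
}}

```text
clock: 5.4
ee_pos: [0.6278, 0.0734, 0.1581]
tool_rot: [-0.005, 0.651, 0.759, 0.002]
contact_force: [-0.0, -0.1, -3.2]
width: 0.45
```

```bash
python3 -c "
from h import *
plan(((.629,.071,.15),.15,0,2))
s=robot.state()['ee_pos']; out=[]
for n in('side','top'):
  p,d=robot.grab_frame(n); P=cloud(n,d); np.savez(f'pics/{n}1.npz',p=p,d=d)
  zb=s[2]-.079
  for lo,hi in((.045,.054),(.055,.061),(.061,.068)):
    m=(P[...,2]>zb+lo)&(P[...,2]<zb+hi)&(np.hypot(P[...,0]-s[0],P[...,1]-s[1])<.065)
    Q=P[m][:,:2]
    if len(Q)>10:
      f=np.linalg.lstsq(np.c_[2*Q,np.ones(len(Q))],(Q**2).sum(1),rcond=None)[0]; print(n,lo,len(Q),f[:2].round(4),np.sqrt(f[2]+f[:2]@f[:2]).round(4),P[m].min(0).round(3),P[m].max(0).round(3))
  u,v=proj(n,(.629,.071,.08)).astype(int); out.append(cv2.resize(p[v-80:v+70,u-65:u+65],None,fx=3,fy=3,interpolation=cv2.INTER_CUBIC)); print(n,u,v)
cv2.imwrite('pics/g2.png',np.hstack(out)[:,:,::-1])
"
```

```text
at [0.6278 0.0734 0.1581] F [-0.  -0.1 -3.2] w 0.45 clk 5.4
[ [-0.002, -0.005, 0.002] , [-0.0013, 0.0004, 0.004] ]
[ [-0.002, -0.005, 0.002] , [-0.0013, 0.0004, 0.004] ]
side 0.045 65 [0.6268 0.0762] 0.0488 [0.577 0.075 0.124] [0.664 0.129 0.133]
side 0.055 67 [0.6274 0.0761] 0.0495 [0.576 0.045 0.134] [0.674 0.127 0.14 ]
side 0.061 154 [0.6266 0.0772] 0.0457 [0.576 0.038 0.14 ] [0.676 0.128 0.147]
side 239 217
top 294 140
```

View pics/g2.png

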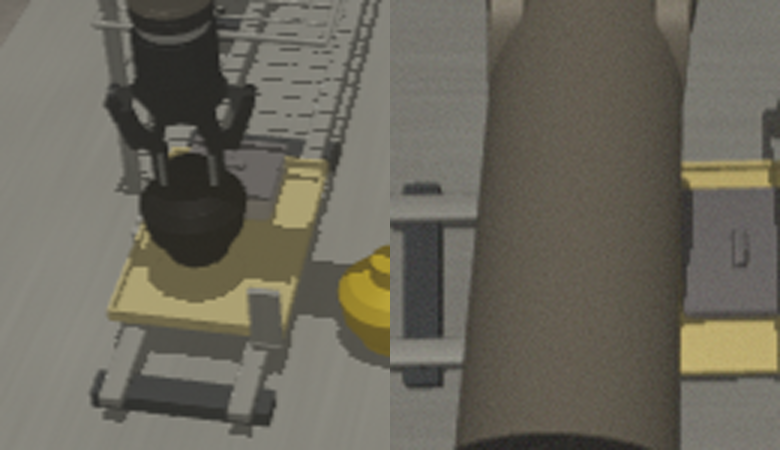

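The bowl hangs upright over the ring (side crop, bowl at about (195,210)), about 3 mm too far upstream. I correct that and lower it.

Emit:
{"op": "jog_arm", "data": {
  "moves": [
    [[0,-0.004,0],[-0.003,0.001,0.005],0.03],
    [[0,-0.004,0],[0,0,0.005],0.03],
    [[0,0,0],[0,0,0.005],0.03],
    [[0,0,0],[0,0,0.003],0.03],
    [[0,0,0],[0,0,0],0.03]
  ]
}}

```text
clock: 5.92
ee_pos: [0.6301, 0.07, 0.1397]
tool_rot: [-0.0, 0.651, 0.759, -0.0]
contact_force: [0.0, -0.4, -3.9]
width: 0.447
```

```bash
python3 -c "
from h import *
plan(((.6295,.0705,.124),.15,0,3))"
```

```text
at [0.6301 0.07   0.1397] F [ 0.  -0.4 -3.9] w 0.447 clk 5.92
[ [-0.0, -0.0, 0.001] , [0.0002, -0.0002, 0.0052] ]
[ [-0.0, -0.0, 0.001] , [0.0002, -0.0002, 0.0052] ]
[ [-0.0, -0.0, 0.001] , [0.0002, -0.0002, 0.0052] ]
```

Emit:
{"op": "jog_arm", "data": {
  "moves": [
    [[0,0,0],[0,0,0.004],0.03],
    [[0,0,0],[0,0,0.003],0.03],
    [[0,0,0],[0,0,0.002],0.03],
    [[0,0,0],[0,0,0.002],0.03],
    [[0,0,0],[0,0,0],0.03]
  ]
}}

```text
clock: 6.33
ee_pos: [0.6297, 0.0702, 0.1269]
tool_rot: [-0.001, 0.651, 0.759, -0.001]
contact_force: [0.6, -0.5, -3.1]
width: 0.447
```

Emit:
{"op": "jog_arm", "data": {
  "moves": [
    [[0,0,0],[0,0,0.002],0.03],
    [[0,0,0],[0,0,0.001],0.03],
    [[0,0,0],[0,0,0],0.03]
  ]
}}

```text
clock: 6.58
ee_pos: [0.6302, 0.0702, 0.1253]
tool_rot: [-0.0, 0.651, 0.759, 0.0]
contact_force: [0.2, -0.5, -3.8]
width: 0.448
```

Emit:
{"op": "jog_arm", "data": {
  "moves": [
    [[0,0,0],[0,0,0.002],0.03],
    [[0,0,0],[0,0,0],0.03],
    [[0,0,0],[0,0,0],0.03]
  ]
}}

```text
clock: 6.83
ee_pos: [0.6312, 0.0703, 0.1254]
tool_rot: [0.001, 0.651, 0.759, 0.002]
contact_force: [-0.1, 0.2, -3.9]
width: 0.445
```

Emit:
{"op": "jog_arm", "data": {
  "moves": [
    [[0,0,0],[0,0,0.001],0.03],
    [[0,0,0],[0,0,0],0.03],
    [[0,0,0],[0,0,0],0.03]
  ]
}}

```text
clock: 7.08
ee_pos: [0.6313, 0.0703, 0.1249]
tool_rot: [0.001, 0.651, 0.759, 0.002]
contact_force: [-1.2, -0.6, -0.8]
width: 0.445
```

Weight is transferring to the tray. One more touch, then release.

Emit:
{"op": "jog_arm", "data": {
  "moves": [
    [[0,0,0],[0,0,0.001],0.03],
    [[0,0,0],[0,0,0],0.03]
  ]
}}

```text
clock: 7.25
ee_pos: [0.6314, 0.0703, 0.125]
tool_rot: [0.001, 0.651, 0.759, 0.002]
contact_force: [-0.2, -0.4, -2.4]
width: 0.447
```

Emit:
{"op": "jog_arm", "data": {
  "moves": [
    [[0,0,0],[0,0,0],0.045],
    [[0,0,0],[0,0,0],0.055],
    [[0,0,0],[0,0,0],0.065],
    [[0,0,0],[0,0,0],0.07],
    [[0,0,0],[0,0,0],0.07]
  ]
}}

```text
clock: 7.67
ee_pos: [0.6336, 0.0702, 0.1255]
tool_rot: [0.003, 0.651, 0.759, 0.004]
contact_force: [-0.1, 0.1, -0.4]
width: 0.819
```

Emit:
{"op": "jog_arm", "data": {
  "moves": [
    [[0,0,0],[0,0,0],0.07],
    [[0,0,0],[0,0,-0.005],0.07],
    [[0,0,0],[0,0,-0.015],0.07],
    [[0,0,0],[0,0,-0.025],0.07],
    [[0,0,0],[0,0,-0.02],0.07]
  ]
}}

```text
clock: 8.08
ee_pos: [0.6293, 0.0701, 0.1873]
tool_rot: [-0.001, 0.651, 0.759, -0.001]
contact_force: [0.2, -0.3, 0.3]
width: 0.822
```

```bash
python3 -c "
from h import *
A=.024
plan(((.55,.13,.23),A,.3,5),((.47,.21,.21),A,.7,5),((.535,.195,.085),A,.7,5))
p,d=robot.grab_frame('side'); P=cloud('side',d)
m=(P[...,2]>.095)&(P[...,2]<.107)&(np.hypot(P[...,0]-.628,P[...,1]-.074)<.06); Q=P[m][:,:2]
f=np.linalg.lstsq(np.c_[2*Q,np.ones(len(Q))],(Q**2).sum(1),rcond=None)[0]; print(len(Q),f[:2],np.sqrt(f[2]+f[:2]@f[:2]))
m=(P[...,2]>.138)&(P[...,2]<.152)&(np.hypot(P[...,0]-.628,P[...,1]-.074)<.03); Q=P[m]; print('knob',len(Q),Q.mean(0),Q.min(0),Q.max(0))
a=cv2.resize(p[130:280,170:320],None,fx=4,fy=4,interpolation=cv2.INTER_CUBIC); cv2.imwrite('pics/g3.png',a[:,:,::-1])
"
```

```text
at [0.6293 0.0701 0.1873] F [ 0.2 -0.3  0.3] w 0.822 clk 8.08
[ [-0.061, -0.004, 0.026] , [0.0143, -0.0139, -0.0085] ]
[ [-0.061, -0.004, 0.026] , [0.0139, -0.0137, -0.0094] ]
[ [-0.061, -0.004, 0.026] , [0.0135, -0.0134, -0.0103] ]
[ [-0.061, -0.004, 0.026] , [0.0131, -0.0131, -0.0111] ]
[ [-0.061, -0.004, 0.026] , [0.0127, -0.0128, -0.012] ]
[ [-0.08, -0.0, 0.0] , [0.0164, -0.0161, -0.0008] ]
[ [-0.08, -0.0, 0.0] , [0.0164, -0.016, -0.0021] ]
[ [-0.08, -0.0, 0.0] , [0.0164, -0.0158, -0.0033] ]
[ [-0.08, -0.0, 0.0] , [0.0164, -0.0154, -0.0046] ]
[ [-0.08, -0.0, 0.0] , [0.0164, -0.015, -0.0058] ]
[ [0.0, 0.0, 0.0] , [-0.0033, -0.0062, 0.0274] ]
[ [0.0, 0.0, 0.0] , [-0.0033, -0.0062, 0.0274] ]
[ [0.0, 0.0, 0.0] , [-0.0033, -0.0062, 0.0274] ]
[ [0.0, 0.0, 0.0] , [-0.0033, -0.0062, 0.0274] ]
[ [0.0, 0.0, 0.0] , [-0.0033, -0.0062, 0.0274] ]
125 [0.63043632 0.0731395 ] 0.04924070564337084
knob 121 [0.6295264  0.07564717 0.14463928] [0.6101567  0.05209122 0.13875848] [0.64921033 0.09409404 0.15002632]
```

View pics/g3.png

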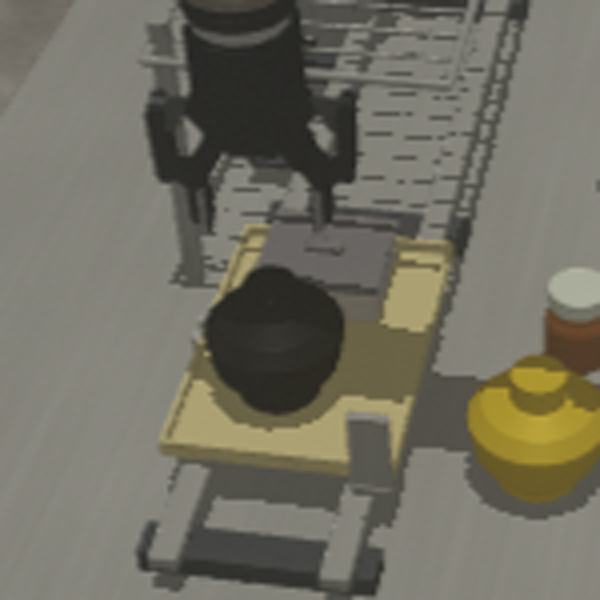

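The bowl stands upright in the ring at side crop (275,340). By the side camera it is about 2 mm off the ring centre. Next is the push pose.

Emit:
{"op": "jog_arm", "data": {
  "moves": [
    [[-0.06,0,0.026],[0.014,-0.014,-0.012],0.07],
    [[-0.06,0,0.026],[0.014,-0.014,-0.012],0.07],
    [[-0.06,0,0.026],[0.014,-0.014,-0.012],0.07],
    [[-0.06,0,0.026],[0.013,-0.013,-0.012],0.05],
    [[-0.06,0,0.026],[0.013,-0.013,-0.012],0.03]
  ]
}}

```text
clock: 8.55
ee_pos: [0.5558, 0.1259, 0.24]
tool_rot: [0.106, 0.696, 0.701, 0.117]
contact_force: [-0.3, 0.3, 0.4]
width: 0.549
```

Emit:
{"op": "jog_arm", "data": {
  "moves": [
    [[-0.08,0,0],[0.016,-0.016,0],0.0],
    [[-0.08,0,0],[0.016,-0.016,-0.002],0.0],
    [[-0.08,0,0],[0.016,-0.016,-0.003],0.0],
    [[-0.08,0,0],[0.016,-0.015,-0.004],0.0],
    [[-0.06,0,0],[0.014,-0.012,-0.004],0.0]
  ]
}}

```text
clock: 8.97
ee_pos: [0.4938, 0.1906, 0.2279]
tool_rot: [0.219, 0.672, 0.668, 0.232]
contact_force: [0.3, -0.4, -1.2]
width: 0.002
```

```bash
python3 -c "
from h import *
A=.024
plan(((.47,.205,.2),A,.7,2),((.54,.195,.085),A,.7,6))
w,x,y,z=robot.state()['tool_rot']; print(Ro.from_quat([x,y,z,w]).as_matrix().round(3), robot.state()['joints'].round(2))"
```

```text
at [0.4938 0.1906 0.2279] F [ 0.3 -0.4 -1.2] w 0.002 clk 8.97
[ [-0.025, -0.001, -0.015] , [0.0069, -0.018, 0.004] ]
[ [-0.025, -0.001, -0.015] , [0.0072, -0.018, 0.0036] ]
[ [-0.0, 0.0, 0.0] , [-0.0019, -0.0035, 0.0221] ]
[ [-0.0, 0.0, 0.0] , [-0.0019, -0.0035, 0.0221] ]
[ [-0.0, 0.0, 0.0] , [-0.0019, -0.0035, 0.0221] ]
[ [-0.0, 0.0, 0.0] , [-0.0019, -0.0035, 0.0221] ]
[ [-0.0, 0.0, 0.0] , [-0.0019, -0.0035, 0.0221] ]
[ [-0.0, 0.0, 0.0] , [-0.0019, -0.0035, 0.0221] ]
[[-0.002  0.796  0.605]
 [ 1.    -0.01   0.016]
 [ 0.019  0.605 -0.796]] [-0.95 -0.09  0.28  2.16  0.7   0.63 -1.15]
```

Emit:
{"op": "jog_arm", "data": {
  "moves": [
    [[-0.025,0,-0.015],[0.007,-0.018,0.004],0.0],
    [[-0.025,0,-0.015],[0.005,-0.014,0.006],0.0],
    [[0,0,0],[-0.002,-0.003,0.022],0.0],
    [[0,0,0],[-0.002,-0.003,0.022],0.0],
    [[0,0,0],[-0.002,-0.003,0.022],0.0]
  ]
}}

```text
clock: 9.38
ee_pos: [0.5051, 0.21, 0.1469]
tool_rot: [0.235, 0.648, 0.677, 0.257]
contact_force: [0.7, 0.3, 0.5]
width: 0.001
```

```bash
python3 -c "
from h import *
A=.024
plan(((.542,.195,.085),A,.7,4))"
```

```text
at [0.5051 0.21   0.1469] F [0.7 0.3 0.5] w 0.001 clk 9.38
[ [0.003, -0.007, 0.002] , [-0.0044, -0.0032, 0.0176] ]
[ [0.003, -0.007, 0.002] , [-0.0043, -0.0032, 0.0176] ]
[ [0.003, -0.007, 0.002] , [-0.0042, -0.0031, 0.0177] ]
[ [0.003, -0.007, 0.002] , [-0.0041, -0.003, 0.0177] ]
```

Emit:
{"op": "jog_arm", "data": {
  "moves": [
    [[0,-0.007,0],[-0.003,-0.003,0.017],0.0],
    [[0,-0.007,0],[-0.003,-0.003,0.017],0.0],
    [[0,-0.007,0],[-0.002,-0.003,0.015],0.0],
    [[0,-0.005,0],[0,-0.002,0.006],0.0],
    [[0,0,0],[0,0,0],0.0]
  ]
}}

```text
clock: 9.8
ee_pos: [0.5346, 0.2017, 0.0935]
tool_rot: [0.244, 0.653, 0.673, 0.247]
contact_force: [-0.2, -0.5, -0.9]
width: -0.002
```

```bash
python3 -c "
from h import *
A=.024
plan(((.546,.175,.083),A,.7,2))
p,d=robot.grab_frame('side'); a=cv2.resize(p[130:290,170:330],None,fx=3.5,fy=3.5,interpolation=cv2.INTER_CUBIC); cv2.imwrite('pics/g4.png',a[:,:,::-1])
print(robot.state()['joints'].round(2))"
```

```text
at [0.5346 0.2017 0.0935] F [-0.2 -0.5 -0.9] w -0.002 clk 9.8
[ [0.004, 0.001, 0.004] , [-0.0135, 0.0006, 0.0075] ]
[ [0.004, 0.001, 0.004] , [-0.0135, 0.0006, 0.0075] ]
[-0.9   0.24  0.31  2.29  1.52  0.31 -2.02]
```

View pics/g4.png

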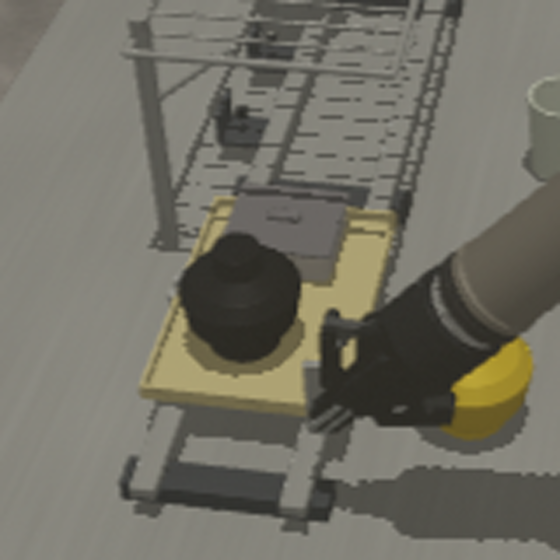

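The closed fingers are upstream of the tab, around crop (320,415). The gripper body passes close above the yellow bowl, so I measure the gripper's real envelope from the depth.

```bash
python3 -c "
from h import *
s=robot.state(); w,x,y,z=s['tool_rot']; R=Ro.from_quat([x,y,z,w])
for n in('side','top'):
  p,d=robot.grab_frame(n); P=cloud(n,d).reshape(-1,3); P=P[np.isfinite(P[:,0])&(P[:,2]>.06)]
  T=R.inv().apply(P-s['ee_pos']); col=None
  for a in range(0,200,15):
    k=(-T[:,2]>a)&(-T[:,2]<a+15)&(abs(T[:,0])<.0)
    k=(-T[:,2]*1000>a)&(-T[:,2]*1000<a+15)&(abs(T[:,0])<.06)&(abs(T[:,1])<.075)
    q=T[k]
    if len(q): print(n,a,len(q),'y',(q[:,1].min()*1e3).round(),(q[:,1].max()*1e3).round(),'x',(q[:,0].min()*1e3).round(),(q[:,0].max()*1e3).round())
Q=np.load('pics/top0.npz'); P=cloud('top',Q['d'])
for u,v in((346,229),(446,239),(289,222)): print(np.nanmedian(P[v-3:v+4,u-3:u+4].reshape(-1,3),0).round(3))
"
```

```text
side 0 38 y -12.0 24.0 x -53.0 14.0
side 15 49 y -14.0 16.0 x -4.0 14.0
side 30 42 y -12.0 17.0 x -3.0 15.0
side 45 133 y -41.0 37.0 x -10.0 16.0
side 60 128 y -51.0 49.0 x -10.0 19.0
side 75 170 y -60.0 62.0 x -11.0 21.0
side 90 211 y -58.0 62.0 x -12.0 23.0
side 105 111 y -41.0 44.0 x -7.0 22.0
side 120 66 y -29.0 40.0 x -4.0 38.0
side 135 148 y -31.0 39.0 x -15.0 40.0
side 150 156 y -30.0 39.0 x -10.0 41.0
side 165 210 y -35.0 39.0 x -25.0 41.0
side 180 103 y -29.0 38.0 x -9.0 39.0
side 195 175 y -32.0 38.0 x -20.0 40.0
top 0 50 y -5.0 20.0 x -53.0 -7.0
top 15 9 y -2.0 10.0 x -11.0 -8.0
top 30 3 y 10.0 14.0 x -12.0 -7.0
top 45 32 y 11.0 33.0 x -12.0 2.0
top 60 32 y -9.0 52.0 x -17.0 -4.0
top 75 62 y 11.0 65.0 x -17.0 17.0
top 90 124 y 13.0 64.0 x -19.0 19.0
top 105 68 y 20.0 48.0 x -18.0 10.0
top 120 73 y 11.0 42.0 x -36.0 24.0
top 135 157 y 4.0 41.0 x -37.0 35.0
top 150 177 y -2.0 41.0 x -37.0 33.0
top 165 243 y -6.0 40.0 x -37.0 36.0
top 180 99 y 2.0 40.0 x -37.0 34.0
top 195 221 y -13.0 41.0 x -37.0 34.0
[ 0.425 -0.046  0.07 ]
[ 0.407 -0.289  0.02 ]
[0.437 0.083 0.1  ]
```

```bash
python3 -c "
from h import *
A=.024
plan(((.552,.185,.092),A,.55,5),((.553,.13,.092),A,.55,5))"
```

```text
at [0.5348 0.2023 0.0952] F [-1.2  0.1 -0.5] w -0.0 clk 9.95
[ [0.032, -0.0, 0.001] , [-0.0036, 0.0021, 0.0027] ]
[ [0.032, -0.0, 0.001] , [-0.0036, 0.0022, 0.0026] ]
[ [0.032, -0.0, 0.001] , [-0.0036, 0.0023, 0.0025] ]
[ [0.032, -0.0, 0.001] , [-0.0035, 0.0024, 0.0025] ]
[ [0.032, -0.0, 0.001] , [-0.0035, 0.0024, 0.0024] ]
[ [-0.0, -0.0, -0.0] , [-0.011, -0.0001, -0.0] ]
[ [-0.0, -0.0, -0.0] , [-0.011, -0.0001, -0.0] ]
[ [-0.0, -0.0, -0.0] , [-0.011, -0.0001, -0.0] ]
[ [-0.0, -0.0, -0.0] , [-0.011, -0.0001, -0.0] ]
[ [-0.0, -0.0, -0.0] , [-0.011, -0.0001, -0.0] ]
```

Emit:
{"op": "jog_arm", "data": {
  "moves": [
    [[0.032,0,0],[-0.003,0.002,0.003],0.0],
    [[0.032,0,0],[-0.003,0.002,0.003],0.0],
    [[0.032,0,0],[-0.003,0.002,0.003],0.0],
    [[0.032,0,0],[-0.003,0.002,0.002],0.0],
    [[0.02,0,0],[-0.003,0.002,0.002],0.0]
  ]
}}

```text
clock: 10.37
ee_pos: [0.5485, 0.1921, 0.095]
tool_rot: [0.193, 0.666, 0.691, 0.202]
contact_force: [0.5, -1.0, 0.0]
width: 0.001
```

```bash
python3 -c "
from h import *
A=.024
plan(((.553,.13,.092),A,.55,5)); print(robot.state()['joints'].round(2))"
```

```text
at [0.5485 0.1921 0.095 ] F [ 0.5 -1.   0. ] w 0.001 clk 10.37
[ [0.003, -0.002, 0.002] , [-0.0125, 0.0001, 0.0007] ]
[ [0.003, -0.002, 0.002] , [-0.0125, 0.0001, 0.0007] ]
[ [0.003, -0.002, 0.002] , [-0.0124, 0.0001, 0.0008] ]
[ [0.003, -0.002, 0.002] , [-0.0124, 0.0001, 0.0008] ]
[ [0.003, -0.002, 0.002] , [-0.0124, 0.0002, 0.0008] ]
[-0.62  0.24  0.11  2.16  0.78  0.32 -1.18]
```

Emit:
{"op": "jog_arm", "data": {
  "moves": [
    [[0,0,0],[-0.008,0,0.001],0.0],
    [[0,0,0],[-0.008,0,0.001],0.0],
    [[0,0,0],[-0.007,0,0.001],0.0],
    [[0,0,0],[-0.007,0,0],0.0],
    [[0,0,0],[-0.007,0,0],0.0]
  ]
}}

```text
clock: 10.78
ee_pos: [0.5547, 0.1574, 0.0988]
tool_rot: [0.193, 0.665, 0.691, 0.209]
contact_force: [1.5, 1.4, -0.4]
width: -0.001
```

```bash
python3 -c "
from h import *
A=.024
plan(((.554,.09,.092),A,.55,5)); print(robot.state()['joints'].round(2))"
```

```text
at [0.5547 0.1574 0.0988] F [ 1.5  1.4 -0.4] w -0.001 clk 10.78
[ [0.005, -0.004, 0.002] , [-0.0135, -0.0012, 0.0007] ]
[ [0.005, -0.004, 0.002] , [-0.0135, -0.0012, 0.0007] ]
[ [0.005, -0.004, 0.002] , [-0.0135, -0.0012, 0.0008] ]
[ [0.005, -0.004, 0.002] , [-0.0135, -0.0012, 0.0008] ]
[ [0.005, -0.004, 0.002] , [-0.0135, -0.0011, 0.0009] ]
[-0.52  0.21  0.09  2.18  0.74  0.27 -1.07]
```

```bash
python3 -c "
from h import *
plan(((.553,.10,.091),-.06,.56,5),((.553,.04,.09),-.16,.56,5))"
```

```text
at [0.5547 0.1574 0.0988] F [ 1.5  1.4 -0.4] w -0.001 clk 10.78
[ [0.003, -0.013, 0.016] , [-0.0115, -0.0015, 0.0008] ]
[ [0.003, -0.013, 0.016] , [-0.0115, -0.0013, 0.0009] ]
[ [0.003, -0.013, 0.016] , [-0.0115, -0.0011, 0.0011] ]
[ [0.003, -0.013, 0.016] , [-0.0115, -0.0009, 0.0012] ]
[ [0.003, -0.013, 0.016] , [-0.0115, -0.0007, 0.0014] ]
[ [0.0, -0.011, 0.017] , [-0.012, 0.0005, 0.0006] ]
[ [0.0, -0.011, 0.017] , [-0.012, 0.0007, 0.0007] ]
[ [0.0, -0.011, 0.017] , [-0.0119, 0.0009, 0.0008] ]
[ [0.0, -0.011, 0.017] , [-0.0119, 0.0011, 0.0009] ]
[ [0.0, -0.011, 0.017] , [-0.0119, 0.0013, 0.0011] ]
```

Emit:
{"op": "jog_arm", "data": {
  "moves": [
    [[0.003,-0.013,0.016],[-0.009,-0.002,0.002],0.0],
    [[0.003,-0.013,0.016],[-0.01,-0.002,0.002],0.0],
    [[0.003,-0.013,0.016],[-0.01,-0.002,0.002],0.0],
    [[0.003,-0.013,0.016],[-0.01,-0.001,0.001],0.0],
    [[0.003,-0.013,0.016],[-0.01,-0.001,0.001],0.0]
  ]
}}

```text
clock: 11.2
ee_pos: [0.5527, 0.1067, 0.0883]
tool_rot: [0.203, 0.701, 0.656, 0.191]
contact_force: [-0.0, 1.9, 1.4]
width: -0.002
```

```bash
python3 -c "
from h import *
plan(((.553,.04,.09),-.16,.56,6)); print(robot.state()['joints'].round(2))
p,d=robot.grab_frame('side'); P=cloud('side',d)
m=(P[...,2]>.095)&(P[...,2]<.107)&(abs(P[...,0]-.63)<.07)&(abs(P[...,1]-.03)<.07); Q=P[m][:,:2]; print(len(Q),Q.min(0),Q.max(0))
m=(P[...,2]>.138)&(P[...,2]<.152)&(abs(P[...,0]-.63)<.05)&(abs(P[...,1]-.03)<.07); Q=P[m]; print('knob',len(Q),Q.mean(0),Q.min(0),Q.max(0))"
```

```text
at [0.5527 0.1067 0.0883] F [-0.   1.9  1.4] w -0.002 clk 11.2
[ [0.001, -0.009, 0.013] , [-0.0111, 0.0008, 0.0002] ]
[ [0.001, -0.009, 0.013] , [-0.0111, 0.001, 0.0003] ]
[ [0.001, -0.009, 0.013] , [-0.0111, 0.0011, 0.0004] ]
[ [0.001, -0.009, 0.013] , [-0.011, 0.0013, 0.0005] ]
[ [0.001, -0.009, 0.013] , [-0.011, 0.0014, 0.0005] ]
[ [0.001, -0.009, 0.013] , [-0.011, 0.0015, 0.0006] ]
[-0.51  0.22  0.16  2.21  0.78  0.27 -1.14]
106 [ 0.58566193 -0.02272882] [0.6807336  0.06356003]
knob 116 [0.63112678 0.01590719 0.1448588 ] [ 0.61233718 -0.00727586  0.13800951] [0.65062144 0.03610694 0.1496133 ]
```

Emit:
{"op": "jog_arm", "data": {
  "moves": [
    [[0,-0.01,0.014],[-0.01,0.002,0],0.0],
    [[0,-0.01,0.014],[-0.01,0.002,0],0.0],
    [[0,-0.01,0.014],[-0.01,0.001,0],0.0],
    [[0,-0.01,0.014],[-0.01,0.001,0],0.0],
    [[0,-0.01,0.014],[-0.01,0.001,0],0.0]
  ]
}}

```text
clock: 11.67
ee_pos: [0.5514, 0.0503, 0.0901]
tool_rot: [0.212, 0.732, 0.623, 0.176]
contact_force: [0.7, 1.5, -1.1]
width: 0.001
```

```bash
python3 -c "
from h import *
plan(((.551,-.0,.085),-.24,.58,5)); print(robot.state()['joints'].round(2))"
```

```text
at [0.5514 0.0503 0.0901] F [ 0.7  1.5 -1.1] w 0.001 clk 11.67
[ [-0.004, -0.007, 0.014] , [-0.0099, 0.0007, 0.0017] ]
[ [-0.004, -0.007, 0.014] , [-0.0099, 0.0009, 0.0018] ]
[ [-0.004, -0.007, 0.014] , [-0.0099, 0.001, 0.0019] ]
[ [-0.004, -0.007, 0.014] , [-0.0098, 0.0011, 0.002] ]
[ [-0.004, -0.007, 0.014] , [-0.0098, 0.0012, 0.002] ]
[-0.44  0.2   0.19  2.23  0.76  0.28 -1.12]
```

Emit:
{"op": "jog_arm", "data": {
  "moves": [
    [[-0.004,-0.007,0.014],[-0.01,0.0,0.002],0.0],
    [[-0.004,-0.007,0.014],[-0.01,0.0,0.002],0.0],
    [[-0.004,-0.007,0.014],[-0.01,0.001,0.002],0.0],
    [[-0.004,-0.007,0.014],[-0.01,0.001,0.002],0.0],
    [[-0.004,-0.007,0.014],[-0.008,0.001,0.002],0.0]
  ]
}}

```text
clock: 12.08
ee_pos: [0.5509, -0.0046, 0.0849]
tool_rot: [0.226, 0.757, 0.587, 0.178]
contact_force: [-0.0, 1.7, 0.3]
width: -0.002
```

```bash
python3 -c "
from h import *
plan(((.549,-.05,.08),-.32,.6,5)); print(robot.state()['joints'].round(2))"
```

```text
at [ 0.5509 -0.0046  0.0849] F [-0.   1.7  0.3] w -0.002 clk 12.08
[ [-0.003, -0.008, 0.011] , [-0.0089, 0.001, 0.0018] ]
[ [-0.003, -0.008, 0.011] , [-0.0089, 0.0011, 0.0019] ]
[ [-0.003, -0.008, 0.011] , [-0.0088, 0.0012, 0.002] ]
[ [-0.003, -0.008, 0.011] , [-0.0088, 0.0013, 0.0021] ]
[ [-0.003, -0.008, 0.011] , [-0.0088, 0.0014, 0.0021] ]
[-0.41  0.2   0.27  2.27  0.89  0.22 -1.25]
```

Emit:
{"op": "jog_arm", "data": {
  "moves": [
    [[0,-0.012,0.018],[-0.009,0.001,0.002],0.0],
    [[0,-0.012,0.018],[-0.009,0.001,0.002],0.0],
    [[0,-0.012,0.018],[-0.009,0.001,0.002],0.0],
    [[0,-0.012,0.018],[-0.009,0.002,0.002],0.0],
    [[0,-0.01,0.015],[-0.006,0.001,0.001],0.0]
  ]
}}

```text
clock: 12.5
ee_pos: [0.5473, -0.0541, 0.08]
tool_rot: [0.237, 0.79, 0.542, 0.164]
contact_force: [-0.8, 2.0, 0.4]
width: -0.002
```

```bash
python3 -c "
from h import *
plan(((.549,-.08,.079),-.38,.58,5)); print(robot.state()['joints'].round(2))
p,d=robot.grab_frame('side'); P=cloud('side',d)
m=(P[...,2]>.138)&(P[...,2]<.152)&(abs(P[...,0]-.63)<.05)&(abs(P[...,1]+.14)<.1); Q=P[m]; print('knob',len(Q),np.median(Q,0),Q.min(0),Q.max(0))
a=cv2.resize(p[90:270,170:370],None,fx=3.5,fy=3.5,interpolation=cv2.INTER_CUBIC); cv2.imwrite('pics/g5.png',a[:,:,::-1])"
```

```text
at [ 0.5473 -0.0541  0.08  ] F [-0.8  2.   0.4] w -0.002 clk 12.5
[ [0.001, -0.002, 0.002] , [-0.0047, 0.0017, 0.0014] ]
[ [0.001, -0.002, 0.002] , [-0.0047, 0.0017, 0.0014] ]
[ [0.001, -0.002, 0.002] , [-0.0047, 0.0017, 0.0014] ]
[ [0.001, -0.002, 0.002] , [-0.0047, 0.0017, 0.0014] ]
[ [0.001, -0.002, 0.002] , [-0.0047, 0.0017, 0.0014] ]
[-0.38  0.22  0.32  2.27  0.93  0.22 -1.33]
knob 93 [ 0.635085   -0.14425253  0.14412768] [ 0.61684266 -0.16839922  0.13835385] [ 0.65515562 -0.12575375  0.15058497]
```

View pics/g5.png

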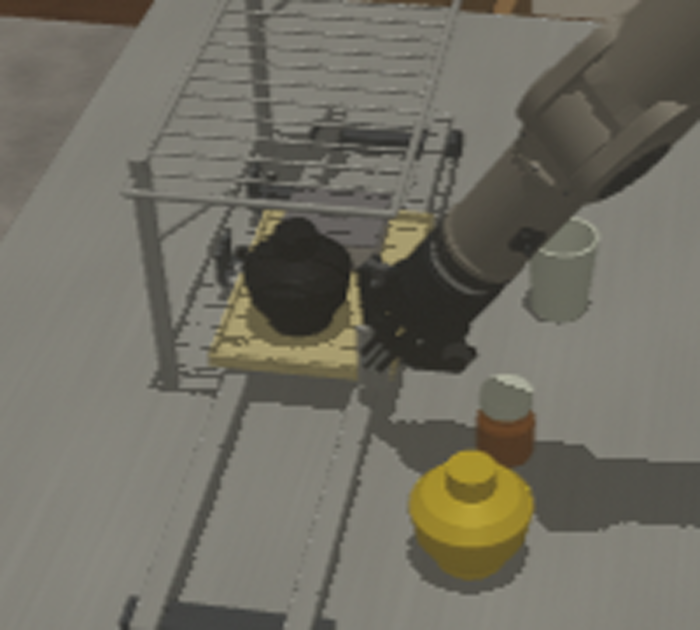

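The carrier is at about 0.287, the bowl is upright at crop (298,280), and the tool is clear of the shelf front and the jar. On to the detent, gently.

Emit:
{"op": "jog_arm", "data": {
  "moves": [
    [[0,-0.004,0.006],[-0.006,0.002,0.001],0.0],
    [[0,-0.004,0.006],[-0.006,0.002,0.001],0.0],
    [[0,-0.004,0.006],[-0.006,0.002,0.001],0.0],
    [[0,-0.004,0.006],[-0.006,0.002,0.001],0.0],
    [[0,-0.002,0.003],[-0.005,0.002,0.001],0.0]
  ]
}}

```text
clock: 12.97
ee_pos: [0.5465, -0.0846, 0.0802]
tool_rot: [0.238, 0.798, 0.53, 0.161]
contact_force: [-0.9, 6.3, -0.2]
width: 0.002
```

```bash
python3 -c "
from h import *
plan(((.548,-.105,.079),-.4,.58,5)); print(robot.state()['joints'].round(2))"
```

```text
at [ 0.5465 -0.0846  0.0802] F [-0.9  6.3 -0.2] w 0.002 clk 12.97
[ [0.001, -0.001, -0.0] , [-0.0036, 0.0014, 0.0012] ]
[ [0.001, -0.001, -0.0] , [-0.0036, 0.0014, 0.0012] ]
[ [0.001, -0.001, -0.0] , [-0.0036, 0.0014, 0.0012] ]
[ [0.001, -0.001, -0.0] , [-0.0036, 0.0014, 0.0012] ]
[ [0.001, -0.001, -0.0] , [-0.0036, 0.0014, 0.0012] ]
[-0.26  0.22  0.27  2.27  0.92  0.21 -1.28]
```

Emit:
{"op": "jog_arm", "data": {
  "moves": [
    [[0,0,0],[-0.004,0.002,0.001],0.0],
    [[0,0,0],[-0.004,0.002,0.001],0.0]
  ]
}}

```text
clock: 13.13
ee_pos: [0.5467, -0.0926, 0.0799]
tool_rot: [0.237, 0.798, 0.53, 0.161]
contact_force: [0.5, 0.0, 0.1]
width: -0.001
```

Emit:
{"op": "jog_arm", "data": {
  "moves": [
    [[0,0,0],[-0.004,0.002,0.001],0.0]
  ]
}}

```text
clock: 13.22
ee_pos: [0.5466, -0.0981, 0.0798]
tool_rot: [0.237, 0.798, 0.53, 0.16]
contact_force: [-0.3, -0.6, 0.3]
width: 0.0
```

Emit:
{"op": "jog_arm", "data": {
  "moves": [
    [[0,0,0],[-0.004,0.002,0.001],0.0]
  ]
}}

```text
clock: 13.3
ee_pos: [0.5469, -0.1016, 0.0797]
tool_rot: [0.236, 0.798, 0.531, 0.161]
contact_force: [-3.4, 7.3, 2.0]
width: -0.001
```

The force peaked, dropped to zero (snapped in), and is rising again, so the carrier is in the notch. Backing off at once.

Emit:
{"op": "jog_arm", "data": {
  "moves": [
    [[0,0,0],[0.005,0,0],0.0],
    [[0,0,0],[0.006,0,0],0.0],
    [[0,0,0],[0.006,0,0],0.0],
    [[0,0,0],[0.004,0,0],0.0]
  ]
}}

```text
clock: 13.63
ee_pos: [0.5532, -0.0859, 0.0791]
tool_rot: [0.237, 0.8, 0.528, 0.158]
contact_force: [0.1, 0.4, 0.3]
width: 0.002
```

```bash
python3 -c "
from h import *
plan(((.548,-.09,.079),-.4,.58,5)); print(robot.state()['joints'].round(2))
out=[]
for n in('side','top'):
  p,d=robot.grab_frame(n); np.savez(f'pics/{n}2.npz',p=p,d=d); P=cloud(n,d)
  if n=='side':
    m=(P[...,2]>.138)&(P[...,2]<.152)&(abs(P[...,0]-.635)<.05)&(abs(P[...,1]+.19)<.08); Q=P[m]; print(n,'knob',len(Q),Q.mean(0),np.median(Q,0),Q.min(0),Q.max(0))
  m=(P[...,2]>.095)&(P[...,2]<.112)&(abs(P[...,0]-.55)<.02)&(abs(P[...,1]+.12)<.03); Q=P[m]; print(n,'tab',len(Q),Q.mean(0) if len(Q) else '',Q.min(0) if len(Q) else '',Q.max(0) if len(Q) else '')
p=np.load('pics/side2.npz')['p']; out.append(cv2.resize(p[70:230,190:320],(390,480))); p=np.load('pics/top2.npz')['p']; out.append(cv2.resize(p[50:210,330:460],(390,480)))
cv2.imwrite('pics/g6.png',np.hstack(out)[:,:,::-1])"
```

```text
at [ 0.5532 -0.0859  0.0791] F [0.1 0.4 0.3] w 0.002 clk 13.63
[ [-0.001, -0.0, -0.001] , [-0.0012, -0.0005, -0.0003] ]
[ [-0.001, -0.0, -0.001] , [-0.0012, -0.0005, -0.0003] ]
[ [-0.001, -0.0, -0.001] , [-0.0012, -0.0005, -0.0003] ]
[ [-0.001, -0.0, -0.001] , [-0.0012, -0.0005, -0.0003] ]
[ [-0.001, -0.0, -0.001] , [-0.0012, -0.0005, -0.0003] ]
[-0.16  0.23  0.15  2.24  0.94  0.24 -1.3 ]
side knob 54 [ 0.63859606 -0.19078839  0.14387335] [ 0.63911362 -0.1955306   0.14430568] [ 0.61880748 -0.21454075  0.1381217 ] [ 0.65662773 -0.16901567  0.14818263]
side tab 5 [ 0.55470685 -0.10885198  0.09723034] [ 0.53488159 -0.11183757  0.09596296] [ 0.56307966 -0.1071631   0.09929433]
top tab 43 [ 0.54695447 -0.11266035  0.10536927] [ 0.5357075  -0.1167142   0.09511415] [ 0.56368727 -0.10884817  0.11094867]
```

View pics/g6.png

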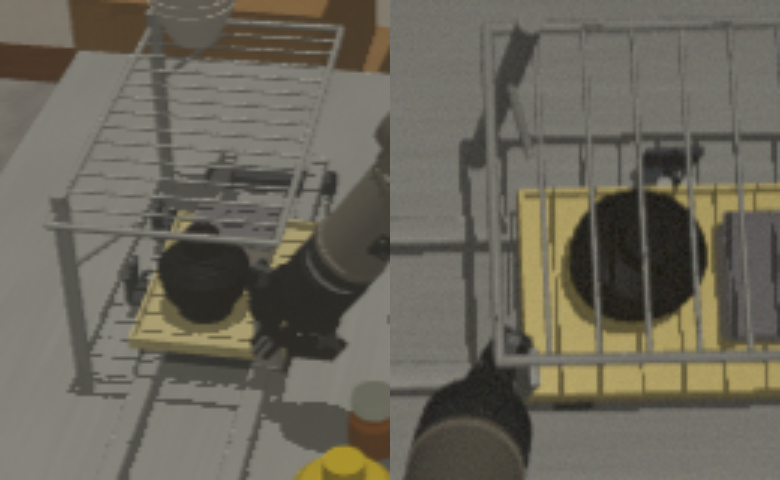

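The tool is clear and nothing is disturbed, but by geometry the tab (y ≈ -0.113) looks about 9 mm short of home (≈ -0.122). I compare roller and notch directly, before and after.

```bash
python3 -c "
from h import *
a=np.load('pics/top0.npz')['p'][85:125,385:460]; b=np.load('pics/top2.npz')['p'][85:125,385:460]; c=np.load('pics/top0.npz')['p'][95:135,280:355]
f=lambda a:cv2.convertScaleAbs(cv2.resize(a,(600,320),interpolation=cv2.INTER_CUBIC),alpha=1.6)[60:260]
cv2.imwrite('pics/g7.png',np.vstack([f(a),f(b),f(c)])[:,:,::-1])
for k in (0,2):
  d=np.load(f'pics/top{k}.npz')['d']; P=cloud('top',d); 
  m=(P[...,0]>.7)&(P[...,0]<.78)&(P[...,1]<-.1)&(P[...,1]>-.27)&(P[...,2]>.03)&(P[...,2]<.1); v,u=np.nonzero(m); Q=P[m]
  for z0 in np.arange(.03,.09,.01):
    s=(Q[:,2]>z0)&(Q[:,2]<=z0+.01)
    if s.sum(): print(k,z0.round(2),s.sum(),Q[s].mean(0).round(3),Q[s].min(0).round(3),Q[s].max(0).round(3),'u',u[s].min(),u[s].max(),'v',v[s].min(),v[s].max())
"
```

```text
0 0.03 24 [ 0.733 -0.236  0.034] [ 0.708 -0.253  0.031] [ 0.737 -0.219  0.04 ] u 414 428 v 103 115
0 0.04 39 [ 0.73  -0.235  0.045] [ 0.713 -0.258  0.041] [ 0.739 -0.216  0.05 ] u 414 432 v 101 111
0 0.05 67 [ 0.732 -0.237  0.055] [ 0.713 -0.261  0.05 ] [ 0.74  -0.216  0.06 ] u 415 434 v 99 110
0 0.06 1 [ 0.737 -0.237  0.06 ] [ 0.737 -0.237  0.06 ] [ 0.737 -0.237  0.06 ] u 425 425 v 99 99
2 0.03 25 [ 0.733 -0.237  0.034] [ 0.715 -0.259  0.03 ] [ 0.736 -0.218  0.04 ] u 414 431 v 103 111
2 0.04 108 [ 0.712 -0.209  0.045] [ 0.7   -0.269  0.04 ] [ 0.738 -0.114  0.05 ] u 372 437 v 101 116
2 0.05 211 [ 0.715 -0.21   0.054] [ 0.701 -0.27   0.05 ] [ 0.74  -0.113  0.059] u 372 438 v 99 115
2 0.06 3 [ 0.716 -0.237  0.061] [ 0.705 -0.249  0.06 ] [ 0.737 -0.224  0.061] u 420 430 v 99 112
```

View pics/g7.png

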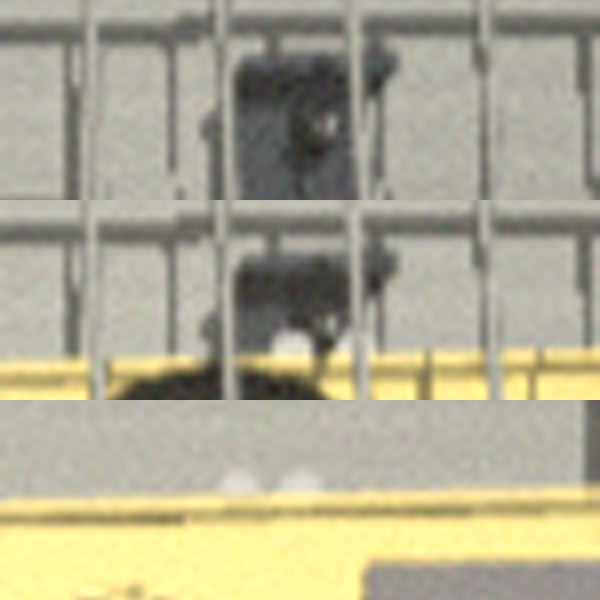

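The image evidence shows the notch pins at crop (293,345) and (355,345). That brackets the roller at x≈315, which says clicked in. The shelf-corner estimate disagrees by about 9 mm, so I cross-check with rays at fixed heights.

```bash
python3 -c "
from h import *
I={k:np.load(f'pics/top{k}.npz')['p'] for k in(0,2)}
# shelf end frame bar: row profiles of grey, before
g=cv2.cvtColor(I[0],cv2.COLOR_RGB2GRAY).astype(int)
for v in(75,85,95): print('row',v,list(g[v,354:376]))
for u in(361,363,365): print('shelf end u',u,ray('top',(u,175),.229)[:2].round(4),ray('top',(u,90),.229)[:2].round(4))
print('pins0',ray('top',(313.9,112),.055).round(4),'pins2',ray('top',(425.5,110.6),.055).round(4),'roller',ray('top',(424.4,108),.055).round(4))
# tray upstream edge + dish edges in top2 vs top0 by cream mask / depth
for k in(0,2):
  P=cloud('top',np.load(f'pics/top{k}.npz')['d']); m=(P[...,2]>.082)&(P[...,2]<.093)&(P[...,0]>.57)&(P[...,0]<.69)&(P[...,1]<.05)&(P[...,1]>-.38); Q=P[m]; Q=Q[(Q[:,1]<.01) if k==0 else (Q[:,1]<-.255)]
  print('dish',k,len(Q),np.percentile(Q[:,1],[1,50,99]).round(4))
S=np.load('pics/side0.npz'); P=cloud('side',S['d']); m=(P[...,2]>.035)&(P[...,2]<.075)&(P[...,0]>.71)&(P[...,0]<.76)&(P[...,1]<-.15)&(P[...,1]>-.29); Q=P[m]; print('side bracket',len(Q),Q.mean(0),Q.min(0),Q.max(0))
"
```

```text
row 75 [np.int64(109), np.int64(110), np.int64(109), np.int64(108), np.int64(109), np.int64(110), np.int64(96), np.int64(91), np.int64(110), np.int64(110), np.int64(97), np.int64(76), np.int64(65), np.int64(63), np.int64(61), np.int64(59), np.int64(60), np.int64(55), np.int64(58), np.int64(57), np.int64(84), np.int64(108)]
row 85 [np.int64(109), np.int64(109), np.int64(109), np.int64(109), np.int64(109), np.int64(113), np.int64(108), np.int64(92), np.int64(103), np.int64(112), np.int64(102), np.int64(65), np.int64(63), np.int64(59), np.int64(62), np.int64(68), np.int64(74), np.int64(87), np.int64(95), np.int64(94), np.int64(106), np.int64(112)]
row 95 [np.int64(107), np.int64(110), np.int64(111), np.int64(104), np.int64(74), np.int64(62), np.int64(63), np.int64(65), np.int64(95), np.int64(113), np.int64(109), np.int64(76), np.int64(85), np.int64(106), np.int64(112), np.int64(110), np.int64(116), np.int64(108), np.int64(107), np.int64(77), np.int64(89), np.int64(96)]
shelf end u 361 [ 0.5177 -0.0577] [ 0.6903 -0.06  ]
shelf end u 363 [ 0.5177 -0.0616] [ 0.6903 -0.0639]
shelf end u 365 [ 0.5177 -0.0654] [ 0.6903 -0.0679]
pins0 [0.7068 0.0261 0.055 ] pins2 [ 0.7104 -0.2393  0.055 ] roller [ 0.7169 -0.2369  0.055 ]
dish 0 1166 [-0.0849 -0.0415 -0.0006]
dish 2 1105 [-0.3518 -0.3081 -0.266 ]
side bracket 54 [ 0.73093638 -0.23293586  0.0487506 ] [ 0.7123247  -0.25832711  0.03535563] [ 0.74187162 -0.21071775  0.06129065]
```

The evidence agrees on clicked home. The notch (y -0.239) sits at the roller (-0.237 in the top view, bracket about -0.233 in the side view). The force also peaked and then dropped to zero while the tool kept moving, so the carrier leapt ahead. Only the shelf-edge estimate differs, by about 6 mm. I retreat, pulling towards the robot before rising.

```bash
python3 -c "
from h import *
plan(((.50,-.075,.09),-.4,.55,4),((.45,-.06,.16),-.4,.5,4),((.42,-.03,.27),-.3,.4,5)); print(robot.state()['joints'].round(2))"
```

```text
at [ 0.5536 -0.0851  0.0792] F [0.9 0.3 0.2] w 0.006 clk 13.73
[ [0.007, -0.0, -0.001] , [-0.0029, -0.0097, -0.0095] ]
[ [0.007, -0.0, -0.001] , [-0.0029, -0.0097, -0.0095] ]
[ [0.007, -0.0, -0.001] , [-0.0029, -0.0098, -0.0094] ]
[ [0.007, -0.0, -0.001] , [-0.0029, -0.0099, -0.0093] ]
[ [0.013, -0.0, 0.0] , [-0.0014, -0.0019, -0.0217] ]
[ [0.013, -0.0, 0.0] , [-0.0014, -0.0022, -0.0217] ]
[ [0.013, -0.0, 0.0] , [-0.0014, -0.0025, -0.0216] ]
[ [0.013, -0.0, 0.0] , [-0.0014, -0.0027, -0.0216] ]
[ [0.02, 0.009, -0.018] , [0.0032, 0.0036, -0.0231] ]
[ [0.02, 0.009, -0.018] , [0.0033, 0.0032, -0.0231] ]
[ [0.02, 0.009, -0.018] , [0.0035, 0.0028, -0.0231] ]
[ [0.02, 0.009, -0.018] , [0.0036, 0.0024, -0.0232] ]
[ [0.02, 0.009, -0.018] , [0.0038, 0.002, -0.0232] ]
[-0.16  0.23  0.15  2.24  0.94  0.23 -1.3 ]
```

Emit:
{"op": "jog_arm", "data": {
  "moves": [
    [[0,0,0],[0,-0.01,-0.008],0.0],
    [[0,0,0],[0,-0.012,-0.009],0.0],
    [[0,0,0],[0,-0.012,-0.009],0.0],
    [[0,0,0],[0,-0.012,-0.01],0.0],
    [[0,0,0],[0,-0.01,-0.01],0.0]
  ]
}}

```text
clock: 14.15
ee_pos: [0.4879, -0.0573, 0.0879]
tool_rot: [0.238, 0.8, 0.527, 0.158]
contact_force: [0.4, 0.2, -0.9]
width: 0.004
```

```bash
python3 -c "
from h import *
plan(((.45,-.05,.16),-.35,.5,4),((.40,-.0,.27),-.3,.4,5)); print(robot.state()['joints'].round(2))"
```

```text
at [ 0.4879 -0.0573  0.0879] F [ 0.4  0.2 -0.9] w 0.004 clk 14.15
[ [0.02, 0.007, -0.012] , [-0.002, 0.002, -0.0203] ]
[ [0.02, 0.007, -0.012] , [-0.0019, 0.0016, -0.0203] ]
[ [0.02, 0.007, -0.012] , [-0.0018, 0.0011, -0.0204] ]
[ [0.02, 0.007, -0.012] , [-0.0017, 0.0007, -0.0204] ]
[ [0.02, 0.004, -0.009] , [0.006, -0.0007, -0.0255] ]
[ [0.02, 0.004, -0.009] , [0.0061, -0.0012, -0.0254] ]
[ [0.02, 0.004, -0.009] , [0.0062, -0.0016, -0.0254] ]
[ [0.02, 0.004, -0.009] , [0.0063, -0.0021, -0.0253] ]
[ [0.02, 0.004, -0.009] , [0.0065, -0.0025, -0.0252] ]
[-0.29  0.09  0.17  2.38  1.05  0.3  -1.49]
```

Emit:
{"op": "jog_arm", "data": {
  "moves": [
    [[0,0,0],[0,0.004,-0.02],0.0],
    [[0,0,0],[0,0.002,-0.025],0.0],
    [[0,0,0],[0,0.002,-0.025],0.0],
    [[0,0,0],[0,0.002,-0.025],0.0],
    [[0,0,0],[0,0,-0.025],0.0]
  ]
}}

```text
clock: 14.57
ee_pos: [0.4264, -0.0342, 0.1912]
tool_rot: [0.234, 0.801, 0.53, 0.15]
contact_force: [1.2, 0.3, 0.4]
width: 0.001
```

Emit:
{"op": "jog_arm", "data": {
  "moves": [
    [[0,0,0],[0.006,0,-0.02],0.0],
    [[0,0,0],[0.006,0,-0.02],0.0],
    [[0,0,0],[0,0,-0.01],0.0],
    [[0,0,0],[0,0,0],0.0],
    [[0,0,0],[0,0,0],0.0]
  ]
}}

```text
clock: 14.98
ee_pos: [0.4149, -0.006, 0.2332]
tool_rot: [0.234, 0.8, 0.532, 0.151]
contact_force: [0.1, -0.3, -0.0]
width: 0.003
```

```bash
python3 -c "
from h import *
s=robot.state(); print(s['clock'],s['ee_pos'],s['contact_force'],s['joint_velocities'].round(3))
out=[]
for n in('side','top'):
  p,d=robot.grab_frame(n); np.savez(f'pics/{n}3.npz',p=p,d=d); P=cloud(n,d)
  if n=='side':
    m=(P[...,2]>.138)&(P[...,2]<.152)&(abs(P[...,0]-.635)<.05)&(abs(P[...,1]+.19)<.08); Q=P[m]; print('knob',len(Q),Q.mean(0))
  m=(P[...,2]>.095)&(P[...,2]<.112)&(abs(P[...,0]-.55)<.02)&(abs(P[...,1]+.12)<.03); Q=P[m]; print(n,'tab',len(Q),Q.mean(0),Q.min(0),Q.max(0))
  for nm,(x,y,h) in dict(jar=(.425,-.046,.07),beaker=(.41,-.27,.085)).items():
    for k in('0','3'):
      PP=cloud(n,np.load(f'pics/{n}{k}.npz')['d']); m=(PP[...,2]>h-.006)&(PP[...,2]<h+.006)&(np.hypot(PP[...,0]-x,PP[...,1]-y)<.055); print(n,nm,k,m.sum(),PP[m].mean(0).round(3))
  out.append(p)
a=cv2.resize(out[0][70:290,180:400],(400,400)); b=cv2.resize(out[1][50:270,240:460],(400,400)); cv2.imwrite('pics/g8.png',np.hstack([a,b])[:,:,::-1])"
```

```text
14.9833 [ 0.41487992 -0.00603205  0.23318869] [ 0.07034124 -0.27286934 -0.02443364] [-0.071 -0.     0.063 -0.008  0.037  0.012 -0.037]
knob 55 [ 0.63825043 -0.19019167  0.14396962]
side tab 44 [ 0.54935672 -0.11031759  0.10303002] [ 0.53420089 -0.11675971  0.09555835] [ 0.56410978 -0.10131645  0.10824267]
side jar 0 140 [ 0.427 -0.044  0.07 ]
side jar 3 143 [ 0.426 -0.044  0.07 ]
side beaker 0 97 [ 0.405 -0.264  0.083]
side beaker 3 3 [ 0.387 -0.266  0.084]
top tab 43 [ 0.54700822 -0.11265833  0.10511329] [ 0.53610605 -0.11672955  0.09500843] [ 0.56375548 -0.10896431  0.11049288]
top jar 0 325 [ 0.428 -0.047  0.07 ]
top jar 3 205 [ 0.425 -0.054  0.07 ]
top beaker 0 198 [ 0.405 -0.265  0.084]
top beaker 3 202 [ 0.405 -0.266  0.084]
```

View pics/g8.png

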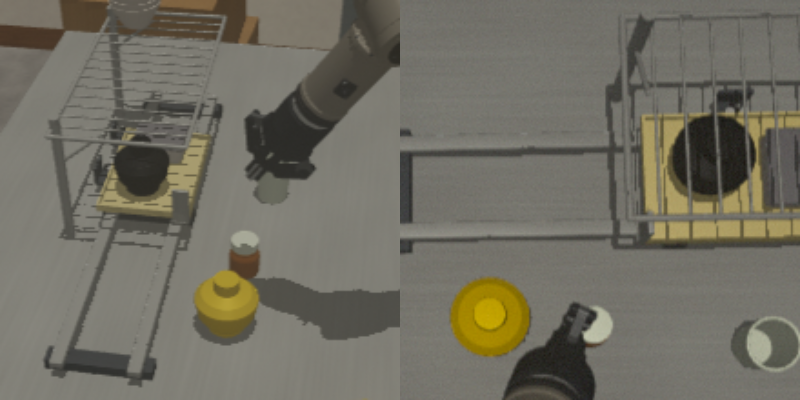

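Bowl upright in its ring, jar and beaker unmoved, arm clear. One last numeric check on the roller disc, since the shelf-edge estimate disagreed.

```bash
python3 -c "
from h import *
for k,r in((0,range(94,113)),(3,range(94,116))):
  g=cv2.cvtColor(np.load(f'pics/top{k}.npz')['p'],cv2.COLOR_RGB2GRAY)
  print('top',k,'cols 412-436')
  for v in r: print(v,' '.join(f'{x:3d}' for x in g[v,412:437]))
"
```

```text
top 0 cols 412-436
94 105  91  87  83  86  83  87  88  84  84  83  85  86  85  86  87  98 108  95  85  83  89  85  86  84
95 106  82  68  65  65  66  65  64  64  63  68  68  62  66  65  65  94 111  76  63  63  63  65  65  69
96 101  82  70  66  73  65  61  66  67  70  71  63  68  71  66  66  87 108  76  61  65  69  66  63  65
97  93  94 102  97  98  99  71  66  93  99  98  98 101  98  99  98  87 114  91  66  71  90 102 100  98
98  80 103 112 113 111 113  74  67  94 100  97 100 100  97 101  97  93 110  83  60  62  87 100 111 109
99  82 100 115  91  84  81  62  59  71  70  69  70  64  60  70  70  81 108  72  54  56  64  79 110 113
100  78 105  96  62  58  63  59  55  58  52  58  58  44  43  46  61  71 110  71  56  54  53  71 107 111
101  86 106  72  46  43  43  48  40  40  45  48  48  36  31  42  49  62 109  68  47  47  48  82 106 114
102  86 106  56  37  36  37  33  39  37  38  30  34  33  34  39  30  56 109  69  41  35  76 104 110 113
103  91 111  55  32  37  35  37  37  27  32  41  35  39  36  41  38  56 104  72  36  46 100 111 109 106
104  93 110  58  31  34  34  37  38  35  43  35
[... 2489 characters left out ...]
  61  87 113 116 110  80  49  51  66  79 115 105 117 118  77 106 113 113 114
110  68 112  72  62  57  58  64 119 128 135 136 119  56  32  56 113 130 106 116 123  81 110 114 117 114
111  64 111  80  76  79  82  86 135 134 138 137 134  64  50  95 136 135 108 118 136 105 124 123 125 127
112  64 110 109 105 109 124 131 147 144 147 147 144  87  77 130 143 140 101 119 140 136 137 143 140 141
113  55 111  90  77  79  92 102 119 113 118 117 118  81  81 110 118 117  89 114 111 107 107 108 108 106
114  47 108  75  35  34  38  46  69  62  63  73  84  78  91 105 106 104  88 112 102 100 101 103 102 101
115  46 109  81  40  34  28  31  33  35  34  44  57  76 128 138 137 133 104 111 119 139 136 139 135 132
```

The roller disc spans columns 421–426 and the notch gap between the pins centres on about 425. At the shelf-based "home" (column ≈429) there is only bare counter, so the carrier is in the notch. Handing in.

```bash
python3 -c "
from h import *
s=robot.state(); print(s['clock'],s['contact_force'].round(2),s['joint_velocities'].round(3)); print(robot.job_done())"
```

```text
15.0833 [-0.44 -0.05 -0.17] [-0.005  0.001  0.004  0.01  -0.009 -0.002  0.008]
the job is handed in; nothing more can be done
None
```

I set the black soup bowl in the tray's ring and pushed the carrier by its tab until it clicked into the first station. I then pulled the arm clear and handed in at 15.1 s. The hand-in gives no verdict.

- **Soup bowl:** it stands upright. After release, the side camera put it about 2 mm from the ring's centre, with its underside on the tray floor. It moved about 266 mm with the carrier, the same as the tab (about 265 mm).
- **Carrier:** the push force peaked, fell to zero as the carrier jumped ahead, then rose again. I stopped there and backed off, and the tab stayed put while the arm withdrew. In the final top view the notch sits on the roller, within about 2 mm.
- **Surroundings:** the beaker has not moved. The jar matches to within 1 mm in the side view. The top view of it is partly hidden by the gripper and reads 7 mm different, which I put down to that. No shelf contact showed in the force readings, and the arm was touching nothing at the end.

One check disagreed. Working from the shelf's upstream edge, home would be 6 to 9 mm further on than where the carrier stopped. I trusted the direct view of roller and notch and the force pattern instead, because only bare counter shows where that estimate would put the roller.

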